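Pack a carton of bearings in two layers and shut the lid

TASK

Pack all the bearings lying on the bench into the hinged carton: first the wide blue-sealed ones flat on its floor in one row, spaced so that the next layer will lie level, then the brown separator sheet flat on top of them, then the narrow brass-caged ones flat on the sheet, and last lower the lid until it is fully shut. Treat them as precision parts: set each bearing down gently, without dropping it or banging or pressing it hard against the carton or the sheet, and lower the lid slowly instead of slamming it. Leave the yellow reject bin and the bearing in it, the dial gauge and the marker pen alone.

Things in the scene. Friction and masses are not known exactly. Their poses are not given: they have to be found in the camera images.
- carton: Cream plastic open case fixed to the bench, outside 148 (x) x 220 (y) x 55 mm high, walls and floor 4 mm: inside 140 x 212 mm. Origin: centre of its underside; z up; +x points to the hinge side, away from the robot within 0.2 rad. Three bearings just fit in a row along y (y = -68, 0, +68 mm). The open lid rises from the +x wall: a wide gripper clears it with the row at x = -10 mm.
- lid (a joint): Lid angle, rad: 0 shut flat on the rim, grows as it opens away from the robot, at most 2.0, starts 1.75 to 1.97. Blue frame, clear window, 8 mm thick, 224 mm wide, front edge 149 mm from the hinge; a blue tab 70 mm wide in its middle reaches to 170 mm. 0.28 kg. Friction hinge: it stays where it is left; up to 4 N at the front edge move it.
- lid_hinge (a point): Middle of the lid's hinge line: x = +74 mm, y = 0, z = 55 mm in the carton's frame; axes as the carton's. The lid's underside lies in the plane through this line, its outer face 8 mm beyond.
- lid_tab (a point): On the outer face of the lid's tab, 159 mm from the hinge line; turns with the lid, its z is the outward normal of the lid (up when shut).
- sheet_c (a point): Centre of the separator: rigid brown fibreboard sheet 120 (its x) x 198 (its y) x 6 mm, 0.12 kg, lying flat on the bench, z up. Each long edge has a finger cut-out in its middle, 64 mm long and 30 mm deep, leaving a waist 60 mm wide (along x) to grip from above. Same on both faces and either way round.
- sheet: The same separator (origin at the centre of its underside, 3 mm under sheet_c).
- bin: Bystander: yellow plastic bin 150 x 210 x 70 mm for rejects. Origin under its centre.
- reject: Bystander: one rejected brass-caged bearing (62 mm across, 17 mm high) lying in the yellow bin; it stays there. Origin under its centre.
- gauge: Bystander: dial comparator on a dark steel base 100 x 130 mm, 195 mm high, 2.4 kg. Origin under its base's centre.
- marker: Bystander: white marker pen with a red cap, about 130 mm long, lying flat. Origin underneath, near its middle.
- wide1_c (a point): Centre of a wide bearing: steel rings with blue seals on both faces, 62 mm outside, 25 mm bore (too small for a finger), 24 mm high, about 0.34 kg, lying flat on the bench, z up along its axis. Grip across the outside. Two or three are present; None if absent.
- wide1: The same wide bearing (origin at the centre of its underside, 12 mm under the centre).
- wide2_c (a point): Centre of a wide bearing: steel rings with blue seals on both faces, 62 mm outside, 25 mm bore (too small for a finger), 24 mm high, about 0.34 kg, lying flat on the bench, z up along its axis. Grip across the outside. Two or three are present; None if absent.
- wide2: The same wide bearing (origin at the centre of its underside, 12 mm under the centre).
- wide3_c (a point): Centre of a wide bearing: steel rings with blue seals on both faces, 62 mm outside, 25 mm bore (too small for a finger), 24 mm high, about 0.34 kg, lying flat on the bench, z up along its axis. Grip across the outside. Two or three are present; None if absent.
- wide3: The same wide bearing (origin at the centre of its underside, 12 mm under the centre).
- slim1_c (a point): Centre of a narrow bearing: steel rings, open brass cage with balls, 62 mm outside, 25 mm bore (too small for a finger), 17 mm high, about 0.23 kg, lying flat on the bench, z up along its axis. Grip across the outside. Two or three are present; None if absent.
- slim1: The same narrow bearing (origin at the centre of its underside, 8.5 mm under the centre).
- slim2_c (a point): Centre of a narrow bearing: steel rings, open brass cage with balls, 62 mm outside, 25 mm bore (too small for a finger), 17 mm high, about 0.23 kg, lying flat on the bench, z up along its axis. Grip across the outside. Two or three are present; None if absent.
- slim2: The same narrow bearing (origin at the centre of its underside, 8.5 mm under the centre).
- slim3_c (a point): Centre of a narrow bearing: steel rings, open brass cage with balls, 62 mm outside, 25 mm bore (too small for a finger), 17 mm high, about 0.23 kg, lying flat on the bench, z up along its axis. Grip across the outside. Two or three are present; None if absent.
- slim3: The same narrow bearing (origin at the centre of its underside, 8.5 mm under the centre).

How it is judged:
By the outcome, as a careful person would: the job done as asked, in the order asked, and still so for the second after the job is handed in, with the robot touching nothing.
Of wide1, wide2, wide3 only 2 to 3 are there at a start; the rules pass over those that are not, and their reading is None.
Of slim1, slim2, slim3 only 2 to 3 are there at a start; the rules pass over those that are not, and their reading is None.
At some moment in a run one of slim1, slim2, slim3, sheet may be knocked a few centimetres aside while the robot is not near it.
It also fails if it takes over 210 s, if anything falls off the work surface, if the arm or the gripper's body presses on something with over 40 N, if the wrist force passes 120 N, or if a joint passes its speed limit or range.

ROBOT

A 7-joint arm with a two-finger parallel gripper is mounted at the origin on the work surface. World frame = base frame: x ahead of the robot, y to its left, z up, the work surface at z = 0. Lengths are in mm, angles in rad, forces in N, time in s.
With the tool pointing down it reaches from about 425 to 975 mm from the base axis. Payload 16.7 kg.
Tool frame: the origin (TCP) lies on the centre line of the jaws, within the pads' length; the fingertips stand ctrl.tip_reach ahead of it and the grasp point (between the pads) lies 8 mm behind it (ctrl.tip_reach is the distance from the TCP to the fingertips, in mm); z points along the fingers, y is the line along which they close (so a half turn about z gives the same grasp; the last joint's range is limited). The gripper opens to 85 mm and grips with 20 to 120 N. Pads are 22 mm wide; open, the fingers measure 114 mm over their backs; the gripper's body (76 mm by 85 mm) begins 54 mm behind the grasp point. The pads swing forward as they close: fully open they stand 13 mm farther back than shut.
Start: joints at [-1.319, 0.426, 0.074, 1.606, -0.034, 1.111, -0.067], TCP at [263.978, 621.203, 242.302] pointing down, gripper open.
Joint ranges: [-2.85, 2.85], [-0.5, 2.14], [-1.23, 1.37], [0.21, 2.46], [-1.02, 4.16], [0.16, 2.05], [-2.73, 2.73]. Speed limits (rad/s): [1.89, 1.89, 2.39, 2.39, 3.01, 3.01, 3.01].

INTERFACE

Orientations are given as a unit quaternion [w, x, y, z].
In Python, from rig import ctrl, optics, job gives the robot as it stands.
- The arm moves only by the shell command python3 -m pendant 'ROWS' [FORCE]. ROWS is text: rows parted by semicolons, each of 5 numbers parted by spaces: the shift along the tool's x, y, z normalised to -1 to 1, where 1 is 40 mm, then the turn about the tool's z normalised to -1 to 1, where 1 is 45 degrees, then the opening, from -1 (shut) to 1 (fully open). A call has 1 to 10 rows; each row shifts and turns the commanded pose from where the row before left it, along the tool's axes as they then stand; what a row does not reach is not made up. A row lasts 1/8 s, in which the tool goes at most 62.5 mm and 10.7 degrees, less where a joint would pass 70% of its speed; a pose out of reach is approached as far as the arm can. A call with a number of a shift or a turn outside -1 to 1 is refused whole. A call with a gripper value outside its range is refused whole. The fingers move at their own pace and stop on an object; FORCE is the grip in N (left out, the last holds). Time passes only in rows, so rows that do not move let the fingers close. It gives the time, the measured TCP pose, the force, the opening and the grip force at its end, in the units of the state.
- ctrl.get_state(): the state, without advancing time (a new reading comes with each control period).
- optics.capture(name): name is "scene" or "top" or "wrist"; returns a dict with "frame" (420x560x3 uint8, blue, green, red), "intrinsics" (3x3 intrinsics, pixels), "extrinsics" (4x4, takes a point from camera to world coordinates). Camera axes: x right, y up, looking along -z (the intrinsics and any distortion apply to the point x, -y, -z); pixel columns grow to the right and rows downward; lengths in mm; the calibration is good to about 2 mm. A picture is of the moment at which its call begins. There is no depth.
- job.finish_job(): hands the job in; it is judged then, once.
The state is a dict: "clock": time; "joint_pos": joint angles; "joint_vel": joint speeds; "joint_efforts": joint torques, N m; "ee_pos": TCP position; "ee_rot": TCP orientation; "contact_force": force on the tool from outside, world axes, zero at the start; "wrist_torque": the same for the moment, N m; "gripper_width": finger opening in mm; "gripper_force": force on a finger pad.
Only numpy, scipy, OpenCV 4.12 (cv2) and the standard library are available. Lean on these libraries where they do the work, as an engineer would, in place of code of your own. Each camera call takes 0.05 s, during which the arm holds its last target. There are 200 camera calls.

## Working session

There is one attempt and no reset: what is moved stays moved. The work goes in short steps, Python scripts to look and compute and a shell command to move; the robot and the scene stay as the last step left them, time stands still between calls to the robot, and variables do not carry over. Pictures are saved under pics/ and viewed, at most 14 in all, crops included, and the job is handed in when it is done.

```bash
ls; mkdir -p pics; cat > h.py <<'E'
import numpy as np, cv2
from rig import ctrl, optics, job
def shot(n,f):
    c=optics.capture(n); cv2.imwrite('pics/'+f,c['frame']); np.savez('pics/'+f[:-4]+'.npz',**c); return c
def w(c,u,v,z):
    d=np.linalg.inv(c['intrinsics'])@[u,v,1]; d=np.array([d[0],-d[1],-d[2]])
    T=np.array(c['extrinsics']); d=T[:3,:3]@d; o=T[:3,3]
    return o+d*(z-o[2])/d[2]
def px(c,p):
    T=np.linalg.inv(c['extrinsics']); q=T[:3,:3]@p+T[:3,3]; q=np.array(c['intrinsics'])@[q[0],-q[1],-q[2]]; return q[:2]/q[2]
E
python3 - <<'E'
from h import *
print(ctrl.get_state(), ctrl.tip_reach)
a=shot('top','t0.png'); b=shot('scene','s0.png')
for c in(a,b): print({k:(v if k!='frame' else 0) for k,v in c.items()})
E
```

```text
pics
{'clock': 0.0, 'joint_pos': array([-1.31850208,  0.426768  ,  0.07385404,  1.60660121, -0.03409025,
        1.11081109, -0.06710575]), 'joint_vel': array([-0.00151861, -0.00137517, -0.00096169,  0.00125866, -0.00024754,
        0.00085471, -0.00089728]), 'joint_efforts': array([ 1.02132421e-03, -9.49843311e+01,  3.76073554e+00, -4.63501024e+01,
        1.91289315e-02,  1.04633358e-02,  3.92921731e-05]), 'ee_pos': array([263.84819175, 620.86665785, 241.58923442]), 'ee_rot': array([-7.77535029e-05,  1.99565976e-01,  9.79884167e-01, -6.59513135e-04]), 'contact_force': array([-0.47438827,  0.13919777,  1.05876347]), 'wrist_torque': array([ 0.03066378, -0.01038097, -0.01297002]), 'gripper_force': 0.0, 'gripper_width': 85.44529267965245} 11.0
{'frame': 0, 'intrinsics': array([[408.97539904,   0.        , 279.96325776],
       [  0.        , 408.97539904, 218.54071109],
       [  0.        ,   0.        ,   1.        ]]), 'extrinsics': array([[ 9.32644719e-03,  9.96095219e-01, -8.77914099e-02,
         4.65287156e+02],
       [-9.99842882e-01,  1.06128712e-02,  1.41978405e-02,
         4.99514438e+01],
       [ 1.50741199e-02,  8.76452009e-02,  9.96037695e-01,
         1.21523499e+03],
       [ 0.00000000e+00,  0.00000000e+00,  0.00000000e+00,
         1.00000000e+00]])}
{'frame': 0, 'intrinsics': array([[512.33690353,   0.        , 278.75637134],
       [  0.        , 512.33690353, 212.35907493],
       [  0.        ,   0.        ,   1.        ]]), 'extrinsics': array([[-8.52341275e-01, -3.47204968e-01,  3.91104923e-01,
         1.14889586e+03],
       [ 5.22713313e-01, -5.89711427e-01,  6.15638876e-01,
         9.80022882e+02],
       [ 1.68861659e-02,  7.29170175e-01,  6.84124049e-01,
         1.10419220e+03],
       [ 0.00000000e+00,  0.00000000e+00,  0.00000000e+00,
         1.00000000e+00]])}
```

View pics/t0.png

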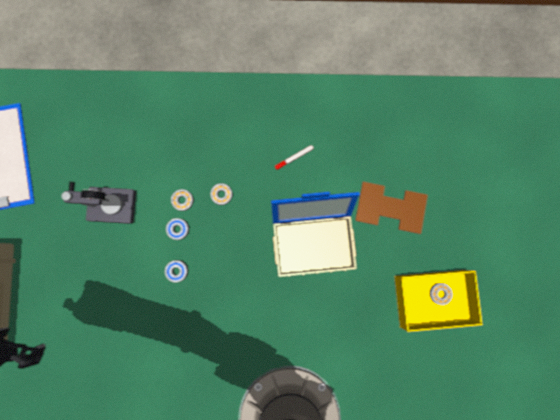

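View pics/s0.png

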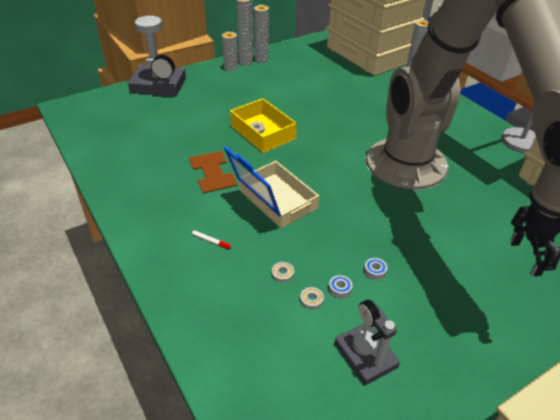

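Top view: wide (blue) at px (177,229),(176,271); slim at (181,200),(221,194); carton about (314,247), lid hinge at top; sheet at (391,207); bin at (440,300) with reject; gauge (110,205), marker (295,157). Two of each bearing are present.

```bash
cat >> h.py <<'E'
def load(f):
    return dict(np.load('pics/'+f+'.npz'))
def blobs(m,amin=60):
    m=m.astype(np.uint8); n,l,s,c=cv2.connectedComponentsWithStats(m)
    out=[]
    for i in range(1,n):
        if s[i,4]>=amin:
            k=max(cv2.findContours((l==i).astype(np.uint8),cv2.RETR_EXTERNAL,cv2.CHAIN_APPROX_NONE)[0],key=len); out.append((s[i,4],k))
    return out
def notgreen(c):
    f=cv2.cvtColor(c['frame'],cv2.COLOR_BGR2HSV); return ~((f[...,0]>60)&(f[...,0]<95)&(f[...,1]>90))
E
python3 - <<'E'
from h import *
c=load('t0')
for name,z0 in(('top',0),):
  for a,k in blobs(notgreen(c)):
    if a>20000: continue
    (u,v),sz,an=cv2.minAreaRect(k)
    print(a,np.round((u,v)),np.round(w(c,u,v,12)),np.round(np.array(sz)*2.9),an)
# carton cream rim
f=cv2.cvtColor(c['frame'],cv2.COLOR_BGR2HSV)
m=(f[...,0]<35)&(f[...,1]<90)&(f[...,2]>150)
for a,k in blobs(m,800):
    r=cv2.minAreaRect(k); b=cv2.boxPoints(r); print(a,r,[np.round(w(c,*p,55)[:2]) for p in b])
E
```

```text
2913 [ 17. 156.] [749. 814.  12.] [307.  99.] 90.0
288 [293. 157.] [757.  -6.  12.] [ 20. 130.] 59.85861587524414
9006 [351. 227.] [ 549. -176.   12.] [246. 476.] 78.31063079833984
2032 [ 97. 203.] [610. 570.  12.] [216. 106.] 6.546290874481201
388 [221. 194.] [642. 208.  12.] [64. 64.] 90.0
395 [182. 200.] [625. 324.  12.] [61. 67.] 90.0
411 [176. 229.] [537. 336.  12.] [64. 67.] 90.0
1864 [ 22. 304.] [316. 772.  12.] [128. 362.] 0.0
430 [176. 271.] [415. 335.  12.] [64. 67.] 90.0
4890 [438. 300.] [ 337. -431.   12.] [171. 247.] 84.80557250976562
4423 [289. 392.] [76.  2. 12.] [157. 296.] 90.0
6484 ((67.5, 34.5), (69.0, 135.0), 90.0) [array([1207.,  867.]), array([1215.,  470.]), array([1002.,  462.]), array([996., 853.])]
17970 ((332.5254211425781, 37.000431060791016), (331.9862060546875, 71.83714294433594), 0.971021831035614) [array([1000.,  372.]), array([1222.,  375.]), array([1223., -621.]), array([ 999., -608.])]
2014 ((8.815385818481445, 155.52308654785156), (90.54535675048828, 27.78377914428711), 82.87498474121094) [array([866., 874.]), array([877., 796.]), array([616., 747.]), array([606., 824.])]
3999 ((314.05450439453125, 246.04454040527344), (53.035484313964844, 80.69752502441406), 84.2894058227539) [array([553.,  58.]), array([ 578., -171.]), array([ 428., -185.]), array([404.,  42.])]
```

```bash
cat >> h.py <<'E'
from scipy.spatial.transform import Rotation as Ro
def R():
    q=ctrl.get_state()['ee_rot']; return Ro.from_quat([q[1],q[2],q[3],q[0]])
def go(p,jaw=None):
    "print unit shifts (tool axes) to p, turn units to bring jaw line (tool y) to world angle jaw (deg)"
    s=ctrl.get_state(); r=R(); d=r.inv().apply(np.array(p,float)-s['ee_pos'])/40
    y=r.apply([0,1,0]); a=np.degrees(np.arctan2(y[1],y[0]))
    t=None
    if jaw is not None: t=-(((jaw-a)+90)%180-90)/45
    print('pos',np.round(s['ee_pos'],1),'jaw',round(a,1),'shift',np.round(d,3),'n',round(np.abs(d).max(),2),'turn',t, 'F',np.round(s['contact_force'],1),'w',round(s['gripper_width'],1))
E
python3 -c "
from h import *
go((415,335,230))"
```

```text
pos [263.9 620.9 241.7] jaw 67.0 shift [-6.273 -5.1    0.299] n 6.27 turn None F [ 0.2 -0.1 -0.2] w 85.7
```

```bash
python3 -m pendant '-0.63 -0.51 0.03 0 0.7;-0.63 -0.51 0.03 0 0.7;-0.63 -0.51 0.03 0 0.7;-0.63 -0.51 0.03 0 0.7;-0.63 -0.51 0.03 0 0.7;-0.63 -0.51 0.03 0 0.7;-0.63 -0.51 0.03 0 0.7;-0.63 -0.51 0.03 0 0.7;-0.63 -0.51 0.03 0 0.7;-0.63 -0.51 0.03 0 0.7'; python3 - <<'E'
from h import *
go((415,335,230))
c=shot('wrist','w1.png'); print(c['extrinsics'],c['intrinsics'])
for p in((415,335,24),(537,336,24),(625,324,17)): print(px(c,np.array(p)))
E
```

```text
clock: 1.35
ee_pos: [416.4, 333.8, 230.1]
ee_rot: [-0.0, 0.2, 0.98, -0.0]
contact_force: [0.1, -0.7, -0.7]
gripper_width: 72.5
gripper_force: 0.0
pos [416.4 333.8 230.1] jaw 67.0 shift [0.044 0.014 0.002] n 0.04 turn None F [ 0.1 -0.7 -0.7] w 72.5
[[ 3.91543065e-01 -8.70281870e-01 -2.98836903e-01  3.38637799e+02]
 [ 9.20159666e-01  3.70154508e-01  1.27639451e-01  3.67454032e+02]
 [-4.66473550e-04 -3.24954007e-01  9.45729705e-01  3.61212227e+02]
 [ 0.00000000e+00  0.00000000e+00  0.00000000e+00  1.00000000e+00]] [[297.7138198    0.         280.0912839 ]
 [  0.         297.7138198  212.62140459]
 [  0.           0.           1.        ]]
[280.25784046 185.84423005]
[318.16730651 270.80456719]
[331.75150778 322.26498297]
```

View pics/w1.png

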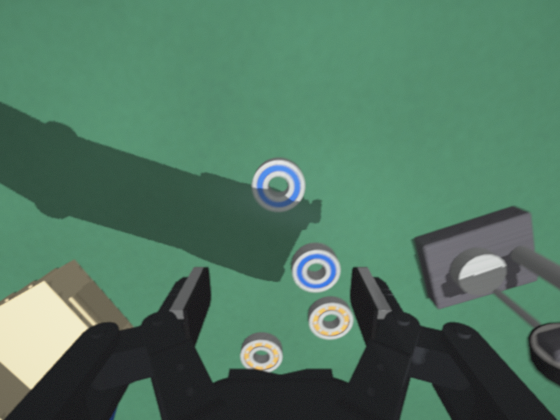

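The wrist view shows wide bearings at (278,185) and (316,270), slims at (331,321), (262,354), close to the predicted pixels.

```bash
cat >> h.py <<'E'
def rings(c,blue,z,amin=100):
    f=cv2.cvtColor(c['frame'],cv2.COLOR_BGR2HSV)
    m=(f[...,0]>100)&(f[...,0]<130)&(f[...,1]>110)&(f[...,2]>60) if blue else (f[...,0]>8)&(f[...,0]<30)&(f[...,1]>70)&(f[...,2]>110)
    m=cv2.morphologyEx(m.astype(np.uint8),cv2.MORPH_CLOSE,np.ones((5,5)))
    for a,k in blobs(m,amin):
        (u,v),ax,_=cv2.fitEllipse(k) if len(k)>5 else ((0,0),(0,0),0)
        print('blue' if blue else 'brass',a,np.round((u,v)),np.round(ax),np.round(w(c,u,v,z),1))
E
python3 - <<'E'
from h import *
c=load('w1'); rings(c,True,24); rings(c,False,17)
E
```

```text
blue 550 [278. 186.] [40. 42.] [413.9 332.8  24. ]
blue 417 [316. 271.] [33. 38.] [535.8 333.4  24. ]
brass 329 [331. 321.] [28. 35.] [621.9 323.5  17. ]
brass 286 [261. 356.] [25. 33.] [640.9 207.9  17. ]
```

```bash
python3 -c "
from h import *
go((414.5,333.5,60))"; python3 -m pendant '0 0 0.5 0 0.75; 0 0 0.7 0 0.75; 0 0 0.7 0 0.75;0 0 0.7 0 0.75;0 0 0.7 0 0.75;0 0 0.5 0 0.75;0 0 0.3 0 0.75;0 0 0 0 0.75'; python3 - <<'E'
from h import *
go((414.5,333.5,8)); c=shot('wrist','w2.png'); rings(c,True,24)
E
```

```text
pos [418.5 329.7 230. ] jaw 66.7 shift [0.133 0.054 4.25 ] n 4.25 turn None F [ 3.5 -5.4 -0.6] w 72.7
clock: 2.4
ee_pos: [415.8, 334.6, 65.8]
ee_rot: [-0.0, 0.2, 0.98, -0.001]
contact_force: [0.2, -0.2, 0.4]
gripper_width: 75.1
gripper_force: 0.0
pos [415.8 334.6  65.8] jaw 67.0 shift [ 0.018 -0.037  1.444] n 1.44 turn None F [ 0.2 -0.2  0.4] w 75.1
blue 1956 [277. 246.] [70. 77.] [412.6 334.3  24. ]
blue 325 [338. 363.] [14. 44.] [518.1 338.3  24. ]
```

View pics/w2.png

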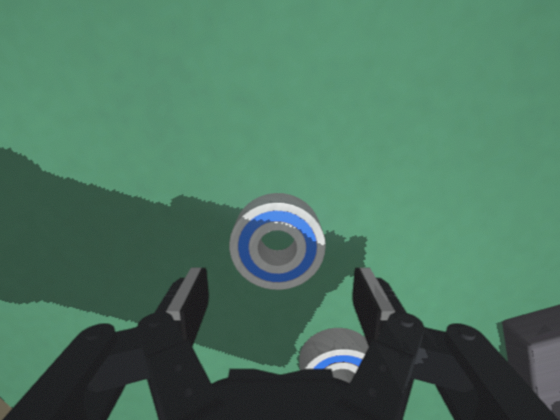

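Bearing is centred between the fingers at (277,246); going down to grip.

```bash
python3 -m pendant '0.05 -0.04 0.4 0 0.75; 0 0 0.4 0 0.75; 0 0 0.35 0 0.75;0 0 0.25 0 0.75;0 0 0.05 0 0.75;0 0 0 0 0.3;0 0 0 0 0.3;0 0 0 0 0.3; 0 0 0 0 0.3' 40; python3 -m pendant '0 0 -0.05 0 0.3;0 0 -0.3 0 0.3; 0 0 -0.6 0 0.3;0 0 -0.7 0 0.3;0 0 -0.8 0 0.3;0 0 -0.5 0 0.3;0 0 0 0 0.3' 40; python3 - <<'E'
from h import *
c=np.array([491,-64]);go((491,-64,130),6.2)
E
```

```text
clock: 3.58
ee_pos: [413.7, 334.2, 8.5]
ee_rot: [0.0, 0.2, 0.98, 0.0]
contact_force: [-1.2, -0.8, 0.4]
gripper_width: 60.7
gripper_force: 44.0
clock: 4.45
ee_pos: [414.3, 334.8, 128.2]
ee_rot: [0.001, 0.2, 0.98, 0.001]
contact_force: [-0.1, -0.2, -3.4]
gripper_width: 60.5
gripper_force: 44.4
pos [414.3 334.8 128.2] jaw 67.0 shift [-5.665 -8.426 -0.067] n 8.43 turn 1.3505364396386448 F [-0.1 -0.2 -3.4] w 60.5
```

```bash
python3 -m pendant '-0.57 -0.8 -0.35 0.13 0.3;-0.57 -0.8 -0.35 0.13 0.3;-0.5 -0.85 -0.35 0.13 0.3;-0.3 -0.95 -0.35 0.13 0.3;-0.2 -1 -0.35 0.13 0.3;-0.2 -1 -0.35 0.13 0.3;-0.2 -1 -0.35 0.13 0.3;-0.2 -1 -0.2 0.13 0.3;-0.2 -1 -0.2 0.13 0.3;0 0 0 0.13 0.3'; python3 - <<'E'
from h import *
go((491,-130,250),6.2)
E
```

```text
clock: 5.7
ee_pos: [259.0, 41.6, 240.1]
ee_rot: [-0.0, 0.654, 0.756, 0.001]
contact_force: [0.5, 1.4, -3.0]
gripper_width: 60.6
gripper_force: 44.9
pos [259.   41.6 240.1] jaw 8.3 shift [-5.078  5.123 -0.251] n 5.12 turn 0.045763476810249885 F [ 0.5  1.4 -3. ] w 60.6
```

```bash
python3 -m pendant '-0.5 0.5 0 0.04 0.3;-0.6 0.6 0 0 0.3;-0.6 0.6 0 0 0.3;-0.6 0.6 0 0 0.3;-0.6 0.6 0 0 0.3;-0.6 0.6 -0.1 0 0.3;-0.6 0.6 -0.1 0 0.3;-0.6 0.6 0 0 0.3;-0.3 0.4 0 0 0.3;0 0 0 0 0.3'; python3 - <<'E'
from h import *
go((491,-130,250),6.2)
c=shot('wrist','w3.png')
shot('top','t3.png')
E
```

```text
clock: 6.95
ee_pos: [487.6, -132.3, 247.4]
ee_rot: [0.0, 0.665, 0.747, -0.001]
contact_force: [-0.4, 0.1, -3.5]
gripper_width: 60.8
gripper_force: 44.9
pos [ 487.6 -132.3  247.4] jaw 6.6 shift [ 0.046  0.09  -0.066] n 0.09 turn 0.009242603013755494 F [-0.4  0.1 -3.5] w 60.8
```

View pics/w3.png

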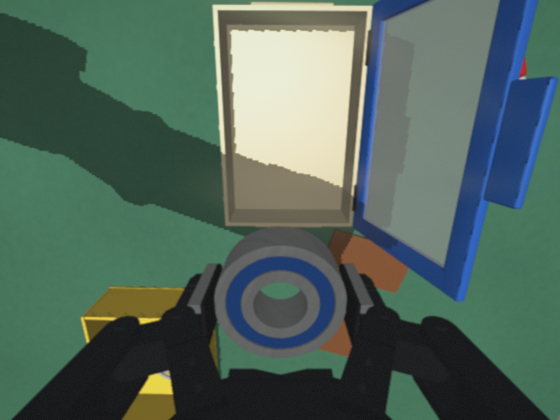

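Carton rim (outer) corners at about (215,7), (371,7), (353,226), (226,226); the lid stands open on the right, bearing held centred at (280,300).

```bash
cat > cart.py <<'E'
from h import *
def cart(c,pts):
    P=np.array([w(c,*p,55)[:2] for p in pts]); print(P.round(1), 'sides',[round(np.linalg.norm(P[i]-P[(i+1)%4]),1) for i in range(4)])
    ex=(P[1]+P[2]-P[0]-P[3]); ey=(P[0]+P[1]-P[2]-P[3])
    print('ctr',P.mean(0),'yaw x',np.arctan2(ex[1],ex[0]),'yaw y',np.arctan2(-ey[0],ey[1]))
E
python3 - <<'E'
from cart import *
c=load('w3'); cart(c,[(215,7),(371,7),(353,226),(226,226)])
# cream outline at top view, minus arm
c=load('t0');
for p in [(274,222),(355,218),(356,269),(277,275)]: print(w(c,*p,55).round(1))
c=load('w3'); g=c['frame'][3:12,280]; print(g.tolist()); print(c['frame'][215:235,300].tolist())
print(c['frame'][120,210:240].tolist())
E
```

```text
[[ 406.5   34.6]
 [ 550.3   51.1]
 [ 576.1 -165.6]
 [ 428.9 -182.7]] sides [np.float64(144.7), np.float64(218.2), np.float64(148.2), np.float64(218.5)]
ctr [490.44926104 -65.65123237] yaw x 0.115121891274457 yaw y 0.11043114769549288
[557.5  50.3  55. ]
[ 571.4 -180.9   55. ]
[ 426.7 -182.8   55. ]
[408.   40.3  55. ]
[[154, 190, 200], [167, 207, 216], [187, 221, 223], [197, 227, 227], [198, 228, 227], [199, 229, 228], [188, 223, 222], [140, 170, 169], [98, 120, 119]]
[[83, 99, 106], [83, 100, 106], [83, 99, 105], [84, 100, 106], [82, 99, 105], [83, 98, 105], [81, 97, 103], [85, 103, 108], [96, 115, 122], [99, 120, 127], [98, 119, 127], [90, 109, 115], [73, 90, 84], [67, 78, 65], [69, 77, 71], [79, 80, 79], [79, 81, 80], [80, 82, 82], [80, 81, 80], [79, 80, 80]]
[[96, 123, 74], [96, 123, 75], [97, 123, 75], [95, 122, 73], [95, 122, 73], [96, 122, 73], [96, 123, 74], [97, 124, 77], [117, 147, 118], [165, 201, 194], [200, 231, 234], [204, 233, 236], [185, 221, 224], [139, 168, 172], [83, 101, 105], [65, 78, 83], [66, 80, 84], [66, 81, 85], [67, 80, 84], [66, 81, 85], [77, 94, 100], [91, 111, 117], [99, 121, 129], [115, 140, 146], [162, 197, 201], [203, 233, 234], [210, 235, 237], [210, 235, 236], [208, 234, 235], [209, 234, 236]]
```

```bash
cat >> cart.py <<'E'
C=np.array([490.5,-65.5]); YAW=0.112
def cp(x,y,z): 
    a=np.array([np.cos(YAW),np.sin(YAW)]); b=np.array([-a[1],a[0]]); return np.append(C+x*a+y*b,z)
def goc(x,y,z): go(cp(x,y,z),np.degrees(YAW))
E
python3 - <<'E'
from cart import *
goc(-5,-66,75)
E
```

```text
pos [ 486.5 -131.5  247.6] jaw 6.7 shift [-0.022  0.166  4.314] n 4.31 turn 0.005218921012741538 F [ 0.4  0.6 -3.2] w 60.8
```

```bash
python3 -m pendant '0 0.1 0.4 0 0.3;0 0.05 0.7 0 0.3;0 0 0.8 0 0.3;0 0 0.8 0 0.3;0 0 0.8 0 0.3;0 0 0.5 0 0.3;0 0 0.3 0 0.3;0 0 0 0 0.3'; python3 - <<'E'
from cart import *
goc(-5,-66,13)
E
```

```text
clock: 8.05
ee_pos: [492.7, -130.8, 75.7]
ee_rot: [-0.0, 0.665, 0.747, -0.0]
contact_force: [-0.1, -0.2, -2.5]
gripper_width: 60.6
gripper_force: 44.9
pos [ 492.7 -130.8   75.7] jaw 6.7 shift [-0.022  0.005  1.566] n 1.57 turn 0.0056249953637032175 F [-0.1 -0.2 -2.5] w 60.6
```

```bash
python3 -m pendant '0 0 0.3 0 0.3;0 0 0.35 0 0.3;0 0 0.35 0 0.3;0 0 0.3 0 0.3;0 0 0.12 0 0.3;0 0 0.07 0 0.3;0 0 0.03 0 0.3;0 0 0.02 0 0.3;0 0 0 0 0.3'; python3 -m pendant '0 0 0.013 0 0.3;0 0 0.012 0 0.3; 0 0 0 0 0.3'
```

```text
clock: 9.18
ee_pos: [493.4, -130.8, 14.9]
ee_rot: [0.0, 0.665, 0.747, 0.0]
contact_force: [0.1, -0.7, -3.5]
gripper_width: 60.8
gripper_force: 44.9
clock: 9.55
ee_pos: [493.3, -130.9, 13.7]
ee_rot: [-0.0, 0.665, 0.747, -0.0]
contact_force: [1.0, 1.0, -2.4]
gripper_width: 60.8
gripper_force: 44.9
```

```bash
python3 -m pendant '0 0 0.012 0 0.3;0 0 0.012 0 0.3; 0 0 0 0 0.3'; python3 -m pendant '0 0 0.01 0 0.3;0 0 0.01 0 0.3; 0 0 0 0 0.3'
```

```text
clock: 9.93
ee_pos: [493.3, -130.9, 12.7]
ee_rot: [-0.0, 0.665, 0.747, -0.0]
contact_force: [0.4, -0.3, -3.2]
gripper_width: 60.7
gripper_force: 44.9
clock: 10.3
ee_pos: [493.3, -130.9, 12.4]
ee_rot: [-0.0, 0.665, 0.747, 0.0]
contact_force: [-4.0, 1.4, 13.2]
gripper_width: 60.6
gripper_force: 46.7
```

```bash
python3 -m pendant '0 0 -0.008 0 0.3;0 0 0 0 0.7;0 0 0 0 0.7; 0 0 0 0 0.7'; python3 -m pendant '0 0 -0.1 0 0.7;0 0 -0.4 0 0.7;0 0 -0.8 0 0.7;0 0 -0.8 0 0.7;0 0 -0.8 0 0.7;0 0 -0.8 0 0.7;0 0 -0.5 0 0.7;0 0 0 0 0.7'; python3 - <<'E'
from cart import *
c=shot('wrist','w4.png'); rings(c,True,28)
goc(-5,-66,0)
c=shot('top','t4.png'); rings(c,True,24,30);rings(c,False,17,30)
go((536,334,180),70)
E
```

```text
clock: 10.8
ee_pos: [493.3, -130.9, 12.3]
ee_rot: [0.0, 0.665, 0.747, -0.0]
contact_force: [0.6, -0.4, -0.3]
gripper_width: 72.5
gripper_force: 0.0
clock: 11.8
ee_pos: [494.0, -130.9, 182.3]
ee_rot: [0.001, 0.665, 0.747, 0.001]
contact_force: [0.4, 1.0, -1.4]
gripper_width: 72.8
gripper_force: 0.0
blue 14409 [464. 170.] [188. 363.] [667.1 -80.   28. ]
blue 309 [280. 197.] [38. 44.] [ 493.1 -128.1   28. ]
blue 170 [277. 209.] [24. 36.] [ 491.8 -140.8   28. ]
pos [ 493.4 -130.8  181.2] jaw 6.7 shift [-0.022 -0.023  4.529] n 4.53 turn 0.005868604108279543 F [-0.9  1.5 -0.5] w 72.8
blue 572 [ 10. 158.] [ 37. 118.] [740.  825.8  24. ]
blue 920 [313. 207.] [25. 94.] [605.8 -62.9  24. ]
blue 93 [176. 229.] [16. 16.] [537.9 334.3  24. ]
blue 55 [336. 245.] [14. 15.] [ 494.2 -130.9   24. ]
brass 1398 [398. 202.] [28. 78.] [ 624.8 -317.1   17. ]
brass 110 [221. 194.] [16. 17.] [643.  208.1  17. ]
brass 119 [181. 199.] [16. 17.] [624.3 324.1  17. ]
brass 103 [336. 227.] [ 7. 19.] [ 546.5 -131.6   17. ]
brass 147 [328. 263.] [10. 19.] [ 442.1 -107.6   17. ]
brass 4128 [442. 301.] [62. 88.] [ 334.4 -440.6   17. ]
pos [ 493.1 -130.7  180.5] jaw 6.7 shift [11.413  2.418  0.017] n 11.41 turn -1.4069557662673535 F [-0.1 -0.1 -0.1] w 72.6
```

```bash
python3 -m pendant '0.5 0 0 0 0.7;0.9 0 0 0 0.7;1 0 0 0 0.7;1 0 0 0 0.7;1 0 0 0 0.7;1 0 0 0 0.7;1 0.4 0 0 0.7;1 0.4 0 0 0.7;1 0.5 0 0 0.7;1 0.5 0 0 0.7'; python3 -m pendant '1 0.4 0 0 0.7;0.7 0.2 0 0 0.7;0 0 0 -0.22 0.7;0 0 0 -0.22 0.7;0 0 0 -0.22 0.7;0 0 0 -0.22 0.7;0 0 0 -0.22 0.7;0 0 0 -0.22 0.7;0 0 0 -0.1 0.7; 0 0 0 0 0.7'; python3 - <<'E'
from cart import *
c=shot('wrist','w5.png'); rings(c,True,24); rings(c,False,17)
go((536.3,334,60),70)
E
```

```text
clock: 13.15
ee_pos: [521.0, 252.0, 179.3]
ee_rot: [-0.0, 0.665, 0.747, -0.001]
contact_force: [0.2, -0.0, 0.7]
gripper_width: 72.3
gripper_force: 0.0
clock: 14.4
ee_pos: [536.8, 320.7, 179.4]
ee_rot: [-0.001, 0.169, 0.986, -0.001]
contact_force: [-0.2, -0.1, 0.6]
gripper_width: 72.8
gripper_force: 0.0
blue 805 [293. 194.] [47. 49.] [535.5 334.7  24. ]
blue 1184 [ 15. 334.] [28. 72.] [588.1 -30.   24. ]
brass 623 [309. 266.] [39. 44.] [621.4 324.7  17. ]
brass 370 [220. 309.] [32. 38.] [640.7 209.9  17. ]
pos [536.8 320.8 179.5] jaw 70.4 shift [0.12  0.309 2.987] n 2.99 turn 0.009777539142349825 F [-0.3 -0.  -0.2] w 72.8
```

```bash
python3 -m pendant '0.145 0.31 0.3 0 0.75;0 0 0.7 0 0.75;0 0 0.8 0 0.75;0 0 0.8 0 0.75;0 0 0.6 0 0.75;0 0 0.4 0 0.75;0 0 0.3 0 0.75;0 0 0.25 0 0.75;0 0 0.12 0 0.75;0 0 0 0 0.75'; python3 -m pendant '0 0 0 0 0.3;0 0 0 0 0.3;0 0 0 0 0.3;0 0 0 0 0.3' 40; python3 -m pendant '0 0 -0.05 0 0.3;0 0 -0.3 0 0.3; 0 0 -0.7 0 0.3;0 0 -0.8 0 0.3;0 0 -0.9 0 0.3;0 0 -0.9 0 0.3;0 0 -0.5 0 0.3;0 0 0 0.2 0.3;0 0 0 0.22 0.3;0 0 0 0.22 0.3'; python3 -m pendant '0 0 0 0.22 0.3;0 0 0 0.22 0.3;0 0 0 0.22 0.3;0 0 0 0.12 0.3;0 0 0 0 0.3';python3 - <<'E'
from cart import *
goc(-5,66,180)
E
```

```text
clock: 15.7
ee_pos: [535.8, 334.9, 9.5]
ee_rot: [0.0, 0.169, 0.986, 0.0]
contact_force: [0.1, -0.8, 1.2]
gripper_width: 74.7
gripper_force: 0.0
clock: 16.2
ee_pos: [536.0, 335.0, 10.2]
ee_rot: [0.0, 0.169, 0.986, 0.0]
contact_force: [-1.6, -1.1, 6.4]
gripper_width: 60.9
gripper_force: 43.0
clock: 17.45
ee_pos: [535.3, 334.7, 175.3]
ee_rot: [-0.0, 0.411, 0.912, -0.0]
contact_force: [-0.6, 0.1, -3.6]
gripper_width: 61.1
gripper_force: 44.6
clock: 18.08
ee_pos: [535.3, 335.0, 175.2]
ee_rot: [0.0, 0.664, 0.747, -0.0]
contact_force: [0.0, -0.1, -3.8]
gripper_width: 60.8
gripper_force: 44.6
pos [535.3 335.  175.2] jaw 6.7 shift [-8.161 -2.402 -0.115] n 8.16 turn 0.00693431077832132 F [ 0.  -0.1 -3.8] w 60.8
```

```bash
python3 -m pendant '-0.6 -0.4 0 0 0.3;-0.9 -0.5 0 0 0.3;-1 -0.5 0 0 0.3;-1 -0.5 0 0 0.3;-1 -0.3 0 0 0.3;-1 -0.2 0 0 0.3;-1 0 0 0 0.3;-1 0 0 0 0.3;-0.6 0 0 0 0.3;0 0 0 0 0.3'; python3 - <<'E'
from cart import *
goc(-5,66,75)
E
```

```text
clock: 19.32
ee_pos: [477.9, 0.1, 175.6]
ee_rot: [0.0, 0.665, 0.747, 0.0]
contact_force: [-0.1, 1.0, -3.3]
gripper_width: 60.8
gripper_force: 44.8
pos [4.779e+02 1.000e-01 1.756e+02] jaw 6.6 shift [-0.014  0.003  2.516] n 2.52 turn 0.004875580076495427 F [-0.1  1.  -3.3] w 60.8
```

```bash
python3 -m pendant '0 0 0.4 0 0.3;0 0 0.7 0 0.3;0 0 0.7 0 0.3;0 0 0.6 0 0.3;0 0 0.5 0 0.3;0 0 0.35 0 0.3;0 0 0.3 0 0.3;0 0 0.22 0 0.3;0 0 0.12 0 0.3;0 0 0 0 0.3';python3 -m pendant '0 0 0.03 0 0.3;0 0 0.02 0 0.3;0 0 0 0 0.3'
```

```text
clock: 20.58
ee_pos: [478.0, 1.9, 19.9]
ee_rot: [-0.0, 0.665, 0.747, 0.0]
contact_force: [0.6, -0.5, -3.7]
gripper_width: 60.2
gripper_force: 44.8
clock: 20.95
ee_pos: [478.1, 2.0, 18.0]
ee_rot: [0.0, 0.665, 0.747, 0.0]
contact_force: [0.3, -0.6, -3.2]
gripper_width: 60.3
gripper_force: 44.8
```

```bash
python3 -m pendant '0 0 0.025 0 0.3;0 0 0.025 0 0.3;0 0 0.02 0 0.3; 0 0 0 0 0.3'; python3 -m pendant '0 0 0.012 0 0.3;0 0 0 0 0.3; 0 0 0 0 0.3'; python3 -m pendant '0 0 0.01 0 0.3;0 0 0 0 0.3; 0 0 0 0 0.3'
```

```text
clock: 21.45
ee_pos: [478.0, 1.9, 15.0]
ee_rot: [-0.0, 0.665, 0.747, -0.0]
contact_force: [-0.2, 0.0, -3.7]
gripper_width: 60.4
gripper_force: 44.8
clock: 21.82
ee_pos: [478.0, 2.0, 14.6]
ee_rot: [-0.0, 0.665, 0.747, -0.0]
contact_force: [0.2, 0.0, -3.1]
gripper_width: 60.8
gripper_force: 44.8
clock: 22.2
ee_pos: [478.0, 1.9, 14.2]
ee_rot: [-0.0, 0.665, 0.747, -0.0]
contact_force: [-0.8, -0.1, -1.3]
gripper_width: 60.6
gripper_force: 45.1
```

```bash
python3 -m pendant '0 0 0.004 0 0.3;0 0 0 0 0.7;0 0 0 0 0.7; 0 0 0 0 0.7'; python3 -m pendant '0 0 -0.1 0 0.7;0 0 -0.4 0 0.7;0 0 -0.8 0 0.7;0 0 -0.8 0 0.7;0 0 -0.8 0 0.7;0 0 -0.8 0 0.7;0 0 -0.8 0 0.7;0 0 -0.8 0 0.7;0 0 -0.5 0 0.7;0 0 0 0 0.7'; python3 - <<'E'
from cart import *
c=shot('top','t6.png'); rings(c,True,28,30)
f=cv2.cvtColor(c['frame'],cv2.COLOR_BGR2HSV)
m=(f[...,0]<15)&(f[...,1]>130)&(f[...,2]>60)
for a,k in blobs(m,400):
    r=cv2.minAreaRect(k); print(a,r,w(c,*r[0],6),[w(c,*p,6)[:2].round() for p in cv2.boxPoints(r)])
go((625,-320,250))
E
```

```text
clock: 22.7
ee_pos: [478.0, 1.9, 14.0]
ee_rot: [0.0, 0.665, 0.747, -0.0]
contact_force: [0.0, -0.2, 0.2]
gripper_width: 72.7
gripper_force: 0.0
clock: 23.95
ee_pos: [478.4, 1.9, 247.8]
ee_rot: [0.0, 0.665, 0.747, 0.002]
contact_force: [-0.2, -0.7, -0.5]
gripper_width: 72.7
gripper_force: 0.0
blue 574 [ 10. 158.] [ 37. 118.] [739.  823.1  28. ]
blue 705 [315. 207.] [27. 88.] [605.5 -69.3  28. ]
2027 ((391.33642578125, 207.46652221679688), (65.99716186523438, 38.58740997314453), 11.560132026672363) [ 608.63107873 -299.77093376    6.        ] [array([ 571., -191.]), array([ 685., -215.]), array([ 647., -409.]), array([ 533., -384.])]
pos [478.    1.9 246.8] jaw 6.7 shift [-8.42   2.716 -0.087] n 8.42 turn None F [ 0.5 -0.4 -0.9] w 72.4
```

```bash
python3 -m pendant '-0.6 0 0 0 0.7;-0.9 0 0 0 0.7;-1 0 0 0 0.7;-1 0 0 0 0.7;-1 0 0 0 0.7;-1 0.3 0 0 0.7;-1 0.5 0 0 0.7;-1 0.6 0 0 0.7;-0.7 0.5 0 0 0.7;-0.3 0.3 0 0 0.7'; python3 -m pendant '0 0 0 0.21 0.7;0 0 0 0.21 0.7; 0 0 0 0 0.7'; python3 - <<'E'
from cart import *
c=shot('wrist','w7.png')
go((609,-300,150),-12.3)
E
```

```text
clock: 25.25
ee_pos: [604.7, -327.4, 244.6]
ee_rot: [-0.001, 0.665, 0.746, -0.001]
contact_force: [0.2, 0.8, -0.1]
gripper_width: 72.6
gripper_force: 0.0
clock: 25.62
ee_pos: [604.4, -325.5, 245.0]
ee_rot: [-0.001, 0.778, 0.628, -0.001]
contact_force: [0.5, -0.4, -0.0]
gripper_width: 72.5
gripper_force: 0.0
pos [ 604.6 -325.4  245.2] jaw -12.0 shift [ 0.645 -0.02   2.379] n 2.38 turn 0.006040777483560254 F [ 0.5 -0.3  0.7] w 72.7
```

View pics/w7.png

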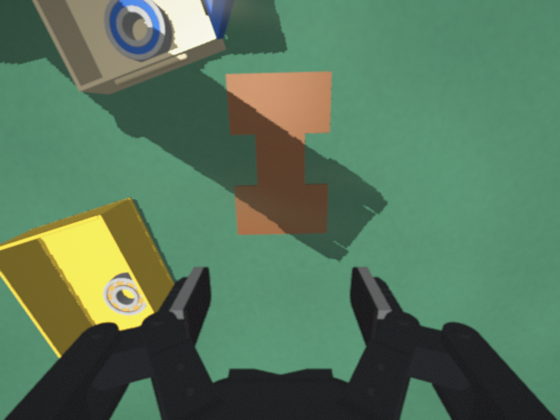

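Sheet corners at about (227,74), (331,72), (327,234), (238,234); waist at (281,158).

```bash
python3 - <<'E'
from cart import *
c=load('w7')
P=np.array([w(c,*p,6) for p in[(227,74),(331,72),(327.5,234.5),(238,234.5)]]); print(P.round(1),P.mean(0),[np.linalg.norm(P[i]-P[(i+1)%4]).round(1) for i in range(4)])
d=P[1]+P[2]-P[0]-P[3]; a=np.degrees(np.arctan2(d[1],d[0]))
d=P[0]+P[1]-P[2]-P[3]; a2=np.degrees(np.arctan2(-d[0],d[1])); print(a,a2)
q=P.mean(0); go((q[0],q[1],60),(a+a2)/2)
E
```

```text
[[ 570.4 -192.1    6. ]
 [ 685.8 -215.     6. ]
 [ 649.9 -411.2    6. ]
 [ 531.9 -385.7    6. ]] [ 609.48953201 -300.98542789    6.        ] [np.float64(117.7), np.float64(199.4), np.float64(120.7), np.float64(197.4)]
-11.711475326629017 -10.821045102145835
pos [ 604.6 -325.4  245.2] jaw -12.0 shift [0.625 0.    4.629] n 4.63 turn -0.01693121775227458 F [ 0.5 -0.3  0.7] w 72.7
```

```bash
python3 -m pendant '0.3 0 0.4 0 0.7;0.325 0 0.7 0 0.7;0 0 0.8 0 0.7;0 0 0.9 0 0.7;0 0 0.8 0 0.7;0 0 0.6 0 0.7;0 0 0.4 0 0.7;0 0 0 0 0.7'; python3 - <<'E'
from cart import *
c=shot('wrist','w8.png')
f=cv2.cvtColor(c['frame'],cv2.COLOR_BGR2HSV)
m=(f[...,0]<15)&(f[...,1]>130)&(f[...,2]>40)
r=np.where(m.sum(1)>0)[0]; print(r.min(),r.max())
for v in range(r.min(),r.max(),12):
    u=np.where(m[v])[0]
    if len(u): print(v,u.min(),u.max(),w(c,u.min(),v,6)[:2].round(1),w(c,u.max()+1,v,6)[:2].round(1))
go((609.5,-301,5))
E
```

```text
clock: 26.68
ee_pos: [609.9, -300.8, 61.2]
ee_rot: [-0.001, 0.778, 0.628, -0.0]
contact_force: [-0.3, 0.4, 0.2]
gripper_width: 72.1
gripper_force: 0.0
82 354
82 355 378 [ 672.2 -212.1] [ 685.7 -215. ]
94 175 377 [ 569.  -196.3] [ 684.5 -221.3]
106 177 376 [ 568.  -202.8] [ 683.2 -227.8]
118 178 375 [ 566.4 -209.4] [ 681.9 -234.4]
130 180 374 [ 565.4 -216.2] [ 680.5 -241.2]
142 181 373 [ 563.7 -223.1] [ 679.2 -248.1]
154 183 372 [ 562.6 -230.3] [ 677.7 -255.2]
166 184 371 [ 560.9 -237.6] [ 676.3 -262.6]
178 199 370 [ 567.8 -246.9] [ 674.8 -270.1]
190 225 369 [ 581.9 -258. ] [ 673.3 -277.8]
202 238 322 [ 588.  -267.6] [ 642.3 -279.4]
214 236 322 [ 584.6 -275.4] [ 640.9 -287.6]
226 237 321 [ 583.  -283.8] [ 638.9 -295.9]
238 237 321 [ 580.7 -292.3] [ 637.4 -304.5]
250 238 321 [ 579.1 -301.2] [ 635.9 -313.4]
262 239 321 [ 577.4 -310.3] [ 634.3 -322.6]
274 240 320 [ 575.6 -319.8] [ 632.  -331.9]
286 210 349 [ 551.9 -324.8] [ 650.9 -346.1]
298 211 348 [ 549.7 -334.7] [ 648.7 -356.1]
310 208 351 [ 544.5 -344.3] [ 649.5 -367. ]
322 203 355 [ 537.7 -354. ] [ 651.  -378.4]
334 205 358 [ 535.9 -365. ] [ 651.8 -390. ]
346 207 356 [ 534.  -376.4] [ 648.8 -401.1]
pos [ 610.3 -301.2   62.2] jaw -12.2 shift [ 0.002 -0.021  1.431] n 1.43 turn None F [1.  0.3 0.4] w 72.7
```

View pics/w8.png

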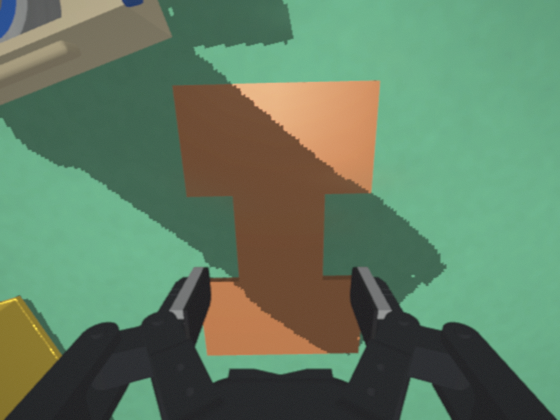

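Jaws straddle the waist (edges at columns 237 and 322, pads at 209 and 351).

```bash
python3 -m pendant '0.03 0 0.4 0 0.6;0 0 0.4 0 0.6;0 0 0.3 0 0.6;0 0 0.15 0 0.6;0 0 0.08 0 0.6;0 0 0.03 0 0.6;0 0 0 0 0.6'; python3 -m pendant '0 0 0.03 0 0.6;0 0 0.02 0 0.6;0 0 0 0 0.6'
```

```text
clock: 27.6
ee_pos: [610.6, -300.0, 7.9]
ee_rot: [0.0, 0.778, 0.628, 0.0]
contact_force: [1.0, 0.1, 0.7]
gripper_width: 68.4
gripper_force: 0.0
clock: 27.98
ee_pos: [610.4, -299.9, 5.6]
ee_rot: [-0.0, 0.778, 0.628, -0.0]
contact_force: [-0.8, 0.0, 0.9]
gripper_width: 68.2
gripper_force: 0.0
```

```bash
python3 -m pendant '0 0 0.02 0 0.6;0 0 0 0 0.6;0 0 0 0 0.6'; python3 -m pendant '0 0 0.02 0 0.6;0 0 0.01 0 0.6;0 0 0 0 0.6'
```

```text
clock: 28.35
ee_pos: [610.5, -299.9, 4.8]
ee_rot: [-0.0, 0.778, 0.628, -0.0]
contact_force: [-1.0, -0.5, 0.6]
gripper_width: 68.4
gripper_force: 0.0
clock: 28.72
ee_pos: [610.5, -299.9, 3.9]
ee_rot: [0.0, 0.778, 0.628, 0.0]
contact_force: [-1.4, 0.6, 4.7]
gripper_width: 68.0
gripper_force: 2.7
```

```bash
python3 -m pendant '0 0 -0.05 0 0.6;0 0 0 0 0.3;0 0 0 0 0.3;0 0 0 0 0.3;0 0 0 0 0.3' 40; python3 -m pendant '0 0 -0.03 0 0.3;0 0 -0.1 0 0.3;0 0 -0.3 0 0.3;0 0 -0.5 0 0.3;0 0 0 0 0.3' 40;  python3 - <<'E'
from cart import *
c=shot('wrist','w9.png')
goc(-4,0,200)
E
```

```text
clock: 29.35
ee_pos: [611.2, -300.3, 6.5]
ee_rot: [0.001, 0.778, 0.628, 0.0]
contact_force: [0.6, 0.3, 9.4]
gripper_width: 58.3
gripper_force: 47.1
clock: 29.98
ee_pos: [611.5, -300.5, 45.2]
ee_rot: [0.001, 0.778, 0.628, 0.001]
contact_force: [0.5, 0.3, -1.2]
gripper_width: 58.3
gripper_force: 43.1
pos [ 611.1 -300.1   44.1] jaw -12.2 shift [ 5.061 -4.275 -3.905] n 5.06 turn -0.4139916266410315 F [-0.  -0.1 -1.5] w 58.4
```

View pics/w9.png

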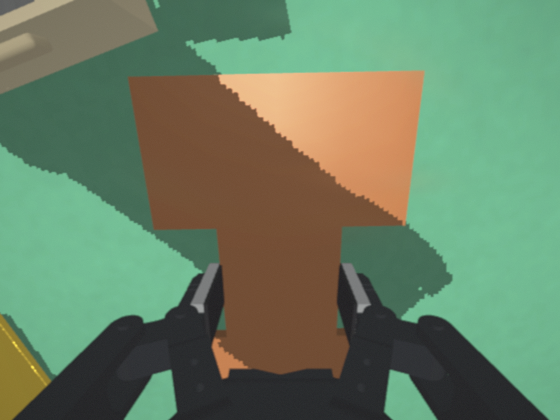

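Sheet is held level; far corners at (129,78) and (423,71), waist shoulder at row 228.

```bash
python3 - <<'E'
from cart import *
c=load('w9'); 
T=c['extrinsics']
# TCP at image time
tcp=np.array([611.2,-300.2,44.5]); z=44
P=np.array([w(c,*p,z) for p in[(129.5,78),(423,71.5)]])
r=R(); L=r.inv().apply(P-tcp); print('local',L.round(1),'len',np.linalg.norm(P[1]-P[0]))
d=L[1]-L[0]; print('angle of edge vs tool y deg',np.degrees(np.arctan2(d[0],d[1])))
S=np.array([w(c,*p,z) for p in[(153.5,229),(217,229),(342,227),(404,224.5)]]); print(r.inv().apply(S-tcp).round(1))
E
```

```text
local [[ 96.7 -61.5   0.4]
 [ 99.1  57.4   0.6]] len 118.98895528833825
angle of edge vs tool y deg 1.1314162668834158
[[ 30.6 -61.    0.4]
 [ 30.6 -30.6   0.4]
 [ 31.5  29.2   0.6]
 [ 32.7  58.7   0.6]]
```

```bash
python3 -m pendant '0 0 -0.5 0 0.3;0 0 -0.8 0 0.3;0 -0.3 -0.9 0 0.3;0 -0.6 -0.8 0 0.3;0 -0.9 -0.5 0 0.3;0 -0.9 -0.3 0 0.3;0 -0.9 0 0 0.3;0 -0.6 0 0 0.3;0 0 0 -0.2 0.3;0 0 0 -0.2 0.3'; python3 - <<'E'
from cart import *
goc(-2.7,1,190)
E
```

```text
clock: 31.28
ee_pos: [446.0, -264.3, 195.7]
ee_rot: [0.0, 0.669, 0.743, 0.0]
contact_force: [-0.8, -0.3, -0.0]
gripper_width: 58.7
gripper_force: 43.4
pos [ 446.  -264.3  195.7] jaw 6.1 shift [4.85  1.562 0.145] n 4.85 turn -0.008131789359290388 F [-0.8 -0.3 -0. ] w 58.7
```

```bash
python3 -m pendant '0.4 0.1 0 0 0.3;0.7 0.2 0 0 0.3;0.7 0.25 0 0 0.3;0.7 0.25 0 0 0.3;0.7 0.25 0 0 0.3;0.7 0.2 0 0 0.3;0.6 0.2 0 0 0.3;0.35 0.1 0 0 0.3;0 0 0 0 0.3'; python3 - <<'E'
from cart import *
goc(-2.7,1,80)
c=shot('wrist','w10.png')
E
```

```text
clock: 32.4
ee_pos: [488.5, -64.7, 195.1]
ee_rot: [-0.0, 0.67, 0.742, 0.0]
contact_force: [-0.6, -1.0, -0.6]
gripper_width: 58.3
gripper_force: 43.4
pos [488.5 -64.7 195.1] jaw 5.8 shift [-0.    -0.02   2.877] n 2.88 turn -0.012844655501619525 F [-0.6 -1.  -0.6] w 58.3
```

View pics/w10.png

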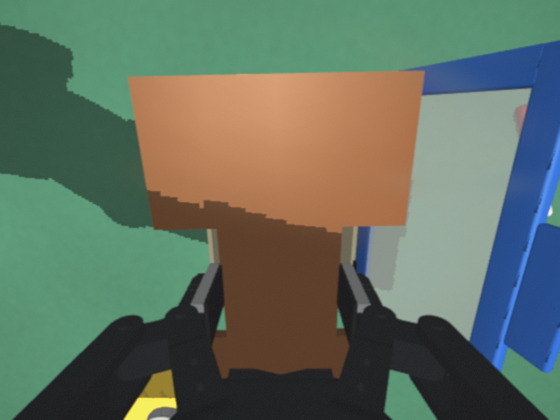

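Sheet is over the carton, walls just visible through the cut-outs at columns 213 and 347; lowering to just above the rim to check.

```bash
python3 -m pendant '0 0 0.3 0 0.3;0 0 0.6 0 0.3;0 0 0.6 0 0.3;0 0 0.6 0 0.3;0 0 0.5 0 0.3;0 0 0.3 0 0.3;0 0 0 0 0.3'; python3 - <<'E'
from cart import *
goc(-2.7,1,35)
c=shot('wrist','w11.png')
E
```

```text
clock: 33.33
ee_pos: [487.9, -65.9, 78.1]
ee_rot: [-0.0, 0.671, 0.741, -0.001]
contact_force: [0.4, 0.1, -1.3]
gripper_width: 58.7
gripper_force: 43.4
pos [487.9 -65.9  78.1] jaw 5.7 shift [0.027 0.    1.079] n 1.08 turn -0.015787776565310687 F [ 0.4  0.1 -1.3] w 58.7
```

View pics/w11.png

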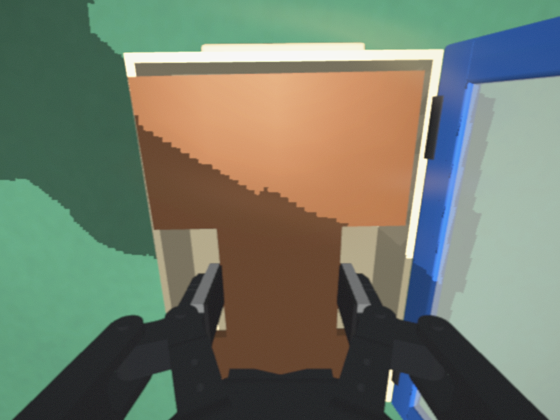

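Rim far corners at (125,55), (442,50), inner corners (135,64), (433,60); sheet corners (129,78), (424,71).

```bash
python3 - <<'E'
from cart import *
c=load('w11'); tcp=np.array([487.9,-65.9,78.1]); ri=R().inv()
for n,z,pts in(('rim out',55,[(125,55),(442,50)]),('rim in',55,[(135.5,64),(433,60)]),('left in/out row200',55,[(146,150),(155,150)]),('right row 180 out/in',55,[(421,180),(413,180)]),('sheet',77.6,[(130,78),(424,71.5)])):
    L=ri.apply(np.array([w(c,*p,z) for p in pts])-tcp); d=L[1]-L[0]; print(n,L[:,:2].round(1),np.linalg.norm(d).round(1),np.degrees(np.arctan2(d[0],d[1])).round(2))
E
```

```text
rim out [[109.1 -72.5]
 [111.   74. ]] 146.5 0.75
rim in [[105.3 -68.2]
 [106.9  70.6]] 138.8 0.64
left in/out row200 [[ 65.6 -69.2]
 [ 65.6 -64.5]] 4.6 -0.02
right row 180 out/in [[50.  73.7]
 [50.  69.5]] 4.2 179.99
sheet [[ 97.2 -61.3]
 [ 99.5  57.3]] 118.6 1.11
```

```bash
python3 -m pendant '0 0 0.2 0 0.3;0 0 0.25 0 0.3;0 0 0.25 0 0.3;0 0 0.15 0 0.3;0 0 0.07 0 0.3;0 0 0.03 0 0.3;0 0 0 0 0.3'; python3 -m pendant '0 0 0.025 0 0.3;0 0 0.02 0 0.3;0 0 0 0 0.3'
```

```text
clock: 34.25
ee_pos: [488.5, -65.1, 40.9]
ee_rot: [0.0, 0.671, 0.742, 0.0]
contact_force: [1.5, 0.4, -0.2]
gripper_width: 58.4
gripper_force: 43.4
clock: 34.62
ee_pos: [488.4, -65.1, 39.0]
ee_rot: [-0.0, 0.671, 0.742, -0.0]
contact_force: [-0.3, 0.4, -1.2]
gripper_width: 58.5
gripper_force: 43.4
```

```bash
python3 -m pendant '0 0 0.03 0 0.3;0 0 0.02 0 0.3;0 0 0 0 0.3';python3 -m pendant '0 0 0.02 0 0.3;0 0 0 0 0.3;0 0 0 0 0.3';python3 -m pendant '0 0 0.012 0 0.3;0 0 0 0 0.3;0 0 0 0 0.3'
```

```text
clock: 35.0
ee_pos: [488.4, -65.1, 37.0]
ee_rot: [-0.0, 0.671, 0.742, -0.0]
contact_force: [-0.1, -0.3, -1.0]
gripper_width: 58.2
gripper_force: 43.4
clock: 35.38
ee_pos: [488.4, -65.1, 36.2]
ee_rot: [-0.0, 0.671, 0.742, -0.0]
contact_force: [-0.1, -0.2, -1.5]
gripper_width: 58.7
gripper_force: 43.4
clock: 35.75
ee_pos: [488.4, -65.1, 35.8]
ee_rot: [0.0, 0.671, 0.742, -0.0]
contact_force: [0.4, 0.1, -1.0]
gripper_width: 58.5
gripper_force: 43.4
```

```bash
python3 -m pendant '0 0 0.012 0 0.3;0 0 0 0 0.3;0 0 0 0 0.3';python3 -m pendant '0 0 0.012 0 0.3;0 0 0 0 0.3;0 0 0 0 0.3';python3 -m pendant '0 0 0.01 0 0.3;0 0 0 0 0.3;0 0 0 0 0.3'
```

```text
clock: 36.12
ee_pos: [488.4, -65.1, 35.3]
ee_rot: [-0.0, 0.671, 0.742, -0.0]
contact_force: [-0.6, -0.2, -1.4]
gripper_width: 58.3
gripper_force: 43.4
clock: 36.5
ee_pos: [488.4, -65.1, 34.8]
ee_rot: [-0.0, 0.671, 0.742, -0.0]
contact_force: [-0.1, 0.1, -0.1]
gripper_width: 58.3
gripper_force: 43.4
clock: 36.88
ee_pos: [488.4, -65.1, 34.4]
ee_rot: [-0.0, 0.671, 0.742, -0.0]
contact_force: [0.3, 0.6, -1.8]
gripper_width: 58.5
gripper_force: 43.4
```

```bash
python3 -m pendant '0 0 0.01 0 0.3;0 0 0 0 0.3;0 0 0 0 0.3';python3 -m pendant '0 0 0.01 0 0.3;0 0 0 0 0.3;0 0 0 0 0.3'
```

```text
clock: 37.25
ee_pos: [488.4, -65.1, 34.3]
ee_rot: [-0.0, 0.671, 0.742, 0.0]
contact_force: [-2.4, 0.1, 10.2]
gripper_width: 58.2
gripper_force: 44.4
clock: 37.62
ee_pos: [488.4, -65.1, 34.2]
ee_rot: [-0.0, 0.671, 0.742, 0.0]
contact_force: [-5.1, 2.0, 22.7]
gripper_width: 58.4
gripper_force: 45.5
```

```bash
python3 -m pendant '0 0 -0.014 0 0.3;0 0 0 0 0.3;0 0 0 0 0.6;0 0 0 0 0.6;0 0 0 0 0.6'; python3 -m pendant '0 0 -0.1 0 0.6;0 0 -0.3 0 0.6;0 0 -0.7 0 0.6;0 0 -0.8 0 0.6;0 0 -0.8 0 0.6;0 0 -0.8 0 0.6;0 0 -0.6 0 0.6;0 0 0 0 0.6'; python3 - <<'E'
from cart import *
c=shot('wrist','w12.png'); c=shot('top','t12.png'); rings(c,False,17,30)
go((641,208,180),30)
E
```

```text
clock: 38.25
ee_pos: [488.4, -65.1, 34.1]
ee_rot: [0.0, 0.671, 0.742, -0.0]
contact_force: [0.5, 0.4, 0.3]
gripper_width: 68.3
gripper_force: 0.0
clock: 39.25
ee_pos: [489.2, -65.1, 200.1]
ee_rot: [0.001, 0.671, 0.742, 0.001]
contact_force: [0.7, 1.0, -0.6]
gripper_width: 68.5
gripper_force: 0.0
brass 30 [278. 166.] [5. 7.] [728.3  41.5  17. ]
brass 110 [221. 194.] [16. 17.] [642.9 208.   17. ]
brass 121 [181. 199.] [16. 17.] [624.3 324.1  17. ]
brass 1028 [291. 248.] [27. 49.] [4.838e+02 1.000e-01 1.700e+01]
brass 4488 [438. 300.] [63. 96.] [ 337.  -429.6   17. ]
pos [488.3 -64.8 198.3] jaw 5.8 shift [6.4   4.486 0.465] n 6.4 turn -0.537937137864419 F [-0.2  0.5  0.1] w 68.3
```

View pics/w12.png

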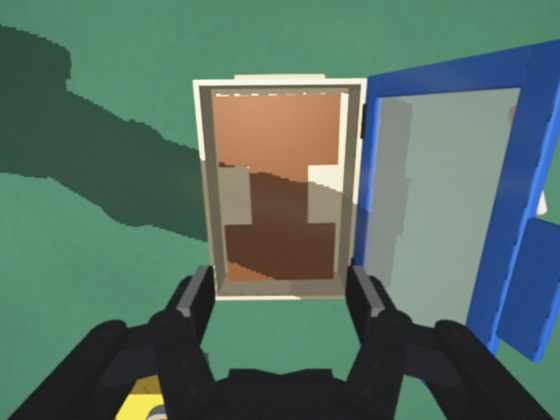

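Sheet lies flat in the carton (px 218–340 × 95–282). Next: slim at (641,208).

```bash
python3 -m pendant '0.6 0 0 0 0.75;1 0 0 0 0.75;1 0 0 0 0.75;1 0 0 0 0.75;1 0.2 0 0 0.75;1 0.7 0 0 0.75;0.7 1 0 0 0.75;0 1 0.1 0 0.75;0 1 0.1 0 0.75;0 0.5 0 0 0.75'; python3 - <<'E'
from cart import *
go((641,208,180))
c=shot('wrist','w13.png'); rings(c,False,17)
E
```

```text
clock: 40.6
ee_pos: [639.3, 202.8, 188.2]
ee_rot: [-0.0, 0.671, 0.742, -0.001]
contact_force: [0.3, -0.5, -0.2]
gripper_width: 74.6
gripper_force: 0.0
pos [639.3 202.8 188.2] jaw 5.7 shift [0.126 0.057 0.204] n 0.2 turn None F [ 0.3 -0.5 -0.2] w 74.6
brass 868 [278.  65.] [49. 56.] [624.2 325.1  17. ]
brass 215 [256.  62.] [11. 33.] [603.9 326.2  17. ]
brass 768 [285. 189.] [45. 47.] [642.6 210.   17. ]
brass 1318 [135. 404.] [40. 49.] [ 468.7 -115.4   17. ]
```

```bash
python3 -m pendant '0.16 0.09 0.4 0 0.75;0 0 0.7 0 0.75;0 0 0.8 0 0.75;0 0 0.8 0 0.75;0 0 0.6 0 0.75;0 0 0.5 0 0.75;0 0 0.3 0 0.75;0 0 0.25 0 0.75;0 0 0.12 0 0.75;0 0 0 0 0.75'; python3 -m pendant '0 0 0 0 0.75'
```

```text
clock: 41.9
ee_pos: [641.2, 210.1, 11.5]
ee_rot: [0.0, 0.671, 0.742, 0.0]
contact_force: [0.6, -0.5, -0.3]
gripper_width: 74.8
gripper_force: 0.0
clock: 42.02
ee_pos: [641.4, 210.2, 11.9]
ee_rot: [0.0, 0.671, 0.742, 0.0]
contact_force: [0.5, 0.9, -0.8]
gripper_width: 74.5
gripper_force: 0.0
```

```bash
python3 -m pendant '0 0 0.1 0 0.75;0 0 0 0 0.3;0 0 0 0 0.3;0 0 0 0 0.3;0 0 0 0 0.3' 40; python3 -m pendant '0 0 -0.05 0 0.3;0 0 -0.3 0 0.3; 0 0 -0.7 0 0.3;0 0 -0.8 0 0.3;0 0 -0.9 0 0.3;0 0 -0.9 0 0.3;0 0 -0.6 0 0.3;0 0 0 0 0.3'; python3 - <<'E'
from cart import *
goc(-5,-64,185)
goc(-5,64,185)
E
```

```text
clock: 42.65
ee_pos: [641.1, 210.2, 7.5]
ee_rot: [-0.0, 0.671, 0.742, 0.0]
contact_force: [-2.2, 0.5, 6.0]
gripper_width: 60.7
gripper_force: 43.5
clock: 43.65
ee_pos: [642.0, 210.1, 179.5]
ee_rot: [0.001, 0.671, 0.742, 0.002]
contact_force: [-0.3, -0.2, -3.0]
gripper_width: 60.7
gripper_force: 44.3
pos [642.  210.1 179.5] jaw 5.8 shift [-8.077 -4.566 -0.16 ] n 8.08 turn -0.014449868838128547 F [-0.3 -0.2 -3. ] w 60.7
pos [642.  210.1 179.5] jaw 5.8 shift [-4.877 -4.602 -0.157] n 4.88 turn -0.014449868838128547 F [-0.3 -0.2 -3. ] w 60.7
```

```bash
python3 -m pendant '0 -0.6 0 0 0.3;0 -1 0 0 0.3;0 -1 0 0 0.3;-0.3 -1 0 0 0.3;-0.7 -0.7 0 0 0.3;-1 -0.27 0 0 0.3;-1 0 0 0 0.3;-1 0 0 0 0.3;-1 0 0 0 0.3;-1 0 0 0 0.3'; python3 -m pendant '-1 0 0 0 0.3;-0.75 0 0 0 0.3;-0.3 0 0 0 0.3;0 0 0 0 0.3'; python3 - <<'E'
from cart import *
goc(-5,-64,42)
E
```

```text
clock: 44.9
ee_pos: [482.8, -48.3, 176.8]
ee_rot: [-0.0, 0.67, 0.742, -0.0]
contact_force: [0.4, -0.1, -2.4]
gripper_width: 60.5
gripper_force: 44.4
clock: 45.4
ee_pos: [491.2, -128.9, 176.9]
ee_rot: [-0.0, 0.671, 0.741, -0.0]
contact_force: [0.9, -0.2, -2.9]
gripper_width: 60.5
gripper_force: 44.4
pos [ 491.2 -128.9  176.9] jaw 5.7 shift [-0.021  0.038  3.372] n 3.37 turn -0.015785234414989684 F [ 0.9 -0.2 -2.9] w 60.5
```

Descend to about z=46, then creep.

```bash
python3 -m pendant '0 0.03 0.4 0 0.3;0 0 0.6 0 0.3;0 0 0.6 0 0.3;0 0 0.6 0 0.3;0 0 0.4 0 0.3;0 0 0.3 0 0.3;0 0 0.2 0 0.3;0 0 0.1 0 0.3;0 0 0.03 0 0.3;0 0 0 0 0.3';python3 -m pendant '0 0 0.03 0 0.3;0 0 0 0 0.3;0 0 0 0 0.3'
```

```text
clock: 46.65
ee_pos: [493.0, -128.6, 48.4]
ee_rot: [0.0, 0.671, 0.742, 0.0]
contact_force: [0.1, -0.3, -1.8]
gripper_width: 60.4
gripper_force: 44.5
clock: 47.02
ee_pos: [492.9, -128.6, 47.0]
ee_rot: [0.0, 0.671, 0.742, 0.0]
contact_force: [0.9, 0.8, -2.4]
gripper_width: 60.4
gripper_force: 44.5
```

```bash
python3 -m pendant '0 0 0.03 0 0.3;0 0 0.03 0 0.3;0 0 0.03 0 0.3;0 0 0.015 0 0.3;0 0 0 0 0.3;0 0 0 0 0.3';python3 -m pendant '0 0 0.015 0 0.3;0 0 0 0 0.3;0 0 0 0 0.3';python3 -m pendant '0 0 0.01 0 0.3;0 0 0 0 0.3;0 0 0 0 0.3'
```

```text
clock: 47.78
ee_pos: [492.8, -128.6, 42.8]
ee_rot: [-0.0, 0.671, 0.742, -0.0]
contact_force: [0.1, -0.6, -3.4]
gripper_width: 60.5
gripper_force: 44.5
clock: 48.15
ee_pos: [492.8, -128.5, 42.2]
ee_rot: [-0.0, 0.671, 0.742, -0.0]
contact_force: [-0.3, -0.6, -2.7]
gripper_width: 60.3
gripper_force: 44.5
clock: 48.52
ee_pos: [492.8, -128.6, 41.8]
ee_rot: [0.0, 0.671, 0.742, -0.0]
contact_force: [-0.5, -0.6, -2.4]
gripper_width: 60.1
gripper_force: 44.5
```

```bash
python3 -m pendant '0 0 0.01 0 0.3;0 0 0 0 0.3;0 0 0 0 0.3';python3 -m pendant '0 0 0.006 0 0.3;0 0 0 0 0.3;0 0 0 0 0.3'
```

```text
clock: 48.9
ee_pos: [492.9, -128.6, 41.5]
ee_rot: [-0.0, 0.671, 0.742, 0.0]
contact_force: [-1.8, 1.1, 6.2]
gripper_width: 60.5
gripper_force: 45.2
clock: 49.28
ee_pos: [492.9, -128.6, 41.5]
ee_rot: [-0.0, 0.671, 0.742, 0.0]
contact_force: [-3.7, 1.2, 12.5]
gripper_width: 60.5
gripper_force: 46.0
```

```bash
python3 -m pendant '0 0 -0.01 0 0.3;0 0 0 0 0.65;0 0 0 0 0.65; 0 0 0 0 0.65'; python3 -m pendant '0 0 -0.1 0 0.7;0 0 -0.4 0 0.7;0 0 -0.8 0 0.7;0 0 -0.9 0 0.7;0 0 -0.9 0 0.7;0 0 -0.5 0 0.7;0 0 0 0 0.7'; python3 - <<'E'
from cart import *
c=shot('top','t14.png'); rings(c,False,17,30)
go((624,325,190))
E
```

```text
clock: 49.78
ee_pos: [492.9, -128.6, 41.5]
ee_rot: [0.0, 0.671, 0.742, -0.0]
contact_force: [0.4, 0.5, -0.4]
gripper_width: 70.5
gripper_force: 0.0
clock: 50.65
ee_pos: [493.5, -128.6, 187.4]
ee_rot: [0.001, 0.671, 0.742, 0.001]
contact_force: [0.8, -0.3, -0.0]
gripper_width: 72.5
gripper_force: 0.0
brass 60 [280. 164.] [ 5. 13.] [732.6  33.8  17. ]
brass 104 [184. 191.] [16. 17.] [649.8 315.2  17. ]
brass 1818 [306. 246.] [49. 65.] [491.5 -44.7  17. ]
brass 4300 [441. 301.] [62. 92.] [ 334.2 -436.4   17. ]
pos [ 493.1 -128.4  186.4] jaw 5.8 shift [10.947  4.4   -0.078] n 10.95 turn None F [-0.1 -0.7  0.1] w 72.6
```

The second slim was knocked aside, to (650,315); heading there.

```bash
python3 -m pendant '0.6 0 0 0 0.75;1 0 0 0 0.75;1 0 0 0 0.75;1 0 0 0 0.75;1 0 0 0 0.75;1 0 0 0 0.75;1 0.4 0 0 0.75;1 0.8 0 0 0.75;1 0.9 0 0 0.75;1 1 0 0 0.75'; python3 -m pendant '0.7 1 0 0 0.75;0.2 0.7 0 0 0.75;0 0.2 0 0 0.75;0 0 0 0 0.75'; python3 - <<'E'
from cart import *
c=shot('wrist','w15.png'); rings(c,False,17)
go((650,316,180))
E
```

```text
clock: 51.95
ee_pos: [577.9, 267.3, 184.5]
ee_rot: [-0.0, 0.671, 0.742, -0.001]
contact_force: [0.5, 0.0, 0.8]
gripper_width: 74.6
gripper_force: 0.0
clock: 52.45
ee_pos: [649.4, 308.3, 184.7]
ee_rot: [0.0, 0.671, 0.741, -0.001]
contact_force: [-0.8, -0.1, 0.1]
gripper_width: 74.8
gripper_force: 0.0
brass 804 [281. 187.] [46. 48.] [648.7 317.6  17. ]
brass 645 [134. 412.] [15. 61.] [478.5 -21.1  17. ]
pos [649.1 308.4 185. ] jaw 5.7 shift [0.186 0.043 0.125] n 0.19 turn None F [-0.3  0.3  0.8] w 74.5
```

```bash
python3 -m pendant '0.215 0.02 0.4 0 0.75;0 0 0.7 0 0.75;0 0 0.8 0 0.75;0 0 0.8 0 0.75;0 0 0.6 0 0.75;0 0 0.5 0 0.75;0 0 0.3 0 0.75;0 0 0.2 0 0.75;0 0 0.1 0 0.75;0 0 0 0 0.75'; python3 -m pendant '0 0 0 0 0.75'
```

```text
clock: 53.75
ee_pos: [649.7, 318.1, 9.7]
ee_rot: [0.0, 0.671, 0.742, 0.0]
contact_force: [-0.4, 0.1, 0.2]
gripper_width: 74.7
gripper_force: 0.0
clock: 53.88
ee_pos: [649.8, 318.2, 10.1]
ee_rot: [0.0, 0.671, 0.742, 0.0]
contact_force: [0.2, -0.6, -0.1]
gripper_width: 74.7
gripper_force: 0.0
```

```bash
python3 -m pendant '0 0 0.06 0 0.75;0 0 0 0 0.3;0 0 0 0 0.3;0 0 0 0 0.3;0 0 0 0 0.3' 40; python3 -m pendant '0 0 -0.05 0 0.3;0 0 -0.3 0 0.3; 0 0 -0.7 0 0.3;0 0 -0.8 0 0.3;0 0 -0.9 0 0.3;0 0 -0.9 0 0.3;0 0 -0.6 0 0.3;0 0 0 0 0.3'; python3 - <<'E'
from cart import *
goc(-5,64,180)
E
```

```text
clock: 54.5
ee_pos: [649.5, 318.1, 7.3]
ee_rot: [-0.0, 0.671, 0.742, 0.0]
contact_force: [-2.5, -0.3, 6.1]
gripper_width: 60.8
gripper_force: 43.4
clock: 55.5
ee_pos: [650.2, 318.3, 179.0]
ee_rot: [0.0, 0.671, 0.742, 0.001]
contact_force: [0.6, -0.4, -2.8]
gripper_width: 60.3
gripper_force: 44.2
pos [650.2 318.3 179. ] jaw 5.8 shift [-7.546 -5.081 -0.047] n 7.55 turn -0.014213537629736253 F [ 0.6 -0.4 -2.8] w 60.3
```

```bash
python3 -m pendant '-0.3 -0.6 0 0 0.3;-0.4 -1 0 0 0.3;-0.5 -1 0 0 0.3;-0.8 -1 0 0 0.3;-0.9 -0.9 0 0 0.3;-1 -0.5 0 0 0.3;-1 -0.08 0 0 0.3;-1 0 0 0 0.3;-1 0 0 0 0.3;-0.64 0 0 0 0.3'; python3 -m pendant '0 0 0.3 0 0.3;0 0 0.6 0 0.3;0 0 0.5 0 0.3'; python3 - <<'E'
from cart import *
goc(-5,64,46)
E
```

```text
clock: 56.75
ee_pos: [477.0, -4.2, 176.5]
ee_rot: [-0.0, 0.671, 0.741, -0.001]
contact_force: [-0.2, 1.2, -2.0]
gripper_width: 60.3
gripper_force: 44.4
clock: 57.12
ee_pos: [476.9, -1.7, 119.3]
ee_rot: [-0.0, 0.67, 0.742, -0.001]
contact_force: [-0.0, 0.7, -2.1]
gripper_width: 60.4
gripper_force: 44.4
pos [476.9  -1.7 119.3] jaw 5.8 shift [-0.021  0.039  1.833] n 1.83 turn -0.013222185624275715 F [-0.   0.7 -2.1] w 60.4
```

```bash
python3 -m pendant '0 0.03 0.5 0 0.3;0 0 0.5 0 0.3;0 0 0.35 0 0.3;0 0 0.25 0 0.3;0 0 0.15 0 0.3;0 0 0.06 0 0.3;0 0 0 0 0.3;0 0 0 0 0.3';python3 -m pendant '0 0 0.02 0 0.3;0 0 0 0 0.3;0 0 0 0 0.3'
```

```text
clock: 58.12
ee_pos: [479.1, -2.3, 49.0]
ee_rot: [0.0, 0.671, 0.742, 0.0]
contact_force: [-0.0, -0.3, -2.9]
gripper_width: 60.8
gripper_force: 44.4
clock: 58.5
ee_pos: [478.9, -2.3, 48.0]
ee_rot: [0.0, 0.671, 0.742, 0.0]
contact_force: [-0.6, 0.3, -2.3]
gripper_width: 60.5
gripper_force: 44.4
```

```bash
python3 -m pendant '0 0 0.03 0 0.3;0 0 0.03 0 0.3;0 0 0.03 0 0.3;0 0 0.03 0 0.3;0 0 0.02 0 0.3;0 0 0 0 0.3;0 0 0 0 0.3';python3 -m pendant '0 0 0.015 0 0.3;0 0 0 0 0.3;0 0 0 0 0.3';python3 -m pendant '0 0 0.006 0 0.3;0 0 0 0 0.3;0 0 0 0 0.3'
```

```text
clock: 59.38
ee_pos: [478.9, -2.3, 42.3]
ee_rot: [0.0, 0.671, 0.742, -0.0]
contact_force: [-0.1, -0.3, -2.4]
gripper_width: 60.4
gripper_force: 44.4
clock: 59.75
ee_pos: [478.9, -2.3, 41.7]
ee_rot: [0.0, 0.671, 0.742, -0.0]
contact_force: [0.5, -0.4, -2.6]
gripper_width: 60.8
gripper_force: 44.4
clock: 60.12
ee_pos: [478.9, -2.3, 41.5]
ee_rot: [0.0, 0.671, 0.742, -0.0]
contact_force: [0.4, 0.3, -3.8]
gripper_width: 60.7
gripper_force: 44.4
```

```bash
python3 -m pendant '0 0 0.008 0 0.3;0 0 0 0 0.3;0 0 0 0 0.3';python3 -m pendant '0 0 0.006 0 0.3;0 0 0 0 0.3;0 0 0 0 0.3'
```

```text
clock: 60.5
ee_pos: [478.9, -2.4, 41.2]
ee_rot: [-0.0, 0.671, 0.742, 0.0]
contact_force: [-1.4, 0.7, 5.3]
gripper_width: 60.5
gripper_force: 45.1
clock: 60.88
ee_pos: [478.9, -2.3, 41.2]
ee_rot: [-0.0, 0.671, 0.742, 0.0]
contact_force: [-3.9, -0.3, 13.4]
gripper_width: 60.2
gripper_force: 46.0
```

```bash
python3 -m pendant '0 0 -0.01 0 0.3;0 0 0 0 0.65;0 0 0 0 0.65; 0 0 0 0 0.65'; python3 -m pendant '0 0 -0.1 0 0.65;0 0 -0.4 0 0.65;0 0 -0.8 0 0.65;0 0 -0.9 0 0.65;0 0 -0.9 0 0.65;-0.5 0 -0.9 0 0.65;-0.8 0 -0.8 0 0.65;-1 0 -0.8 0 0.65;-1 0 -0.6 0 0.65;-0.5 0 0 0 0.65'; python3 - <<'E'
from cart import *
c=shot('wrist','w16.png'); s=shot('scene','s16.png')
go(cp(0,0,300))
E
```

```text
clock: 61.38
ee_pos: [478.9, -2.3, 41.3]
ee_rot: [0.0, 0.671, 0.742, -0.0]
contact_force: [0.2, -0.4, -0.3]
gripper_width: 70.6
gripper_force: 0.0
clock: 62.62
ee_pos: [494.3, -156.2, 291.9]
ee_rot: [0.001, 0.672, 0.741, 0.001]
contact_force: [0.2, 0.7, -0.0]
gripper_width: 70.3
gripper_force: 0.0
pos [ 493.7 -156.1  290.4] jaw 5.6 shift [ 2.261  0.14  -0.24 ] n 2.26 turn None F [ 0.4  0.7 -0.5] w 71.1
```

View pics/w16.png

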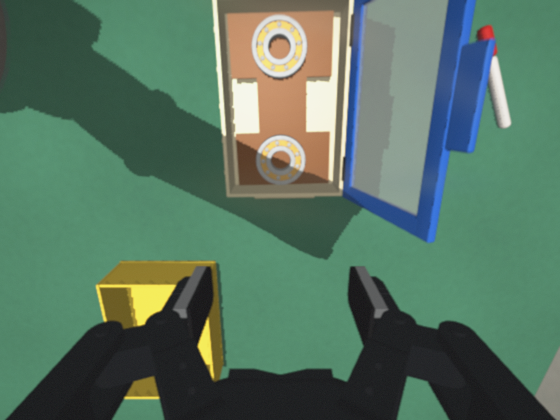

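Both slims lie flat on the sheet at (279,46) and (280,160); lid near-front corner at (432,241), tab edge from (492,40) to (470,152).

```bash
python3 - <<'E'
from cart import *
c=load('w16'); a=np.array([np.cos(YAW),np.sin(YAW),0]); b=np.array([-a[1],a[0],0]); C3=np.append(C,0)
def onplane(u,v,y):
    p0=w(c,u,v,0); p1=w(c,u,v,300); q0=(p0-C3)@b; q1=(p1-C3)@b; t=(y-q0)/(q1-q0); p=p0+t*(p1-p0); return (p-C3)@a, p[2]
for n,u,v,y in(('corner',432,241,-112),('corner2',440,236,-112),('hinge',344,190,-112),('tab near',470,152,-35),('tab far',492,40,35)):
    x,z=onplane(u,v,y); print(n,round(x,1),round(z,1),'ang',np.arctan2(z-55,-(x-74)).round(3),'r',np.hypot(x-74,z-55).round(1))
go(cp(200,0,300))
E
```

```text
corner 121.5 193.4 ang 1.901 r 146.3
corner2 133.4 183.2 ang 2.004 r 141.3
hinge 82.6 21.1 ang -1.82 r 35.0
tab near 125.8 214.6 ang 1.885 r 167.8
tab far 131.4 206.4 ang 1.933 r 161.9
pos [ 493.7 -156.1  290.4] jaw 5.6 shift [ 2.337  5.14  -0.235] n 5.14 turn None F [ 0.4  0.7 -0.5] w 71.1
```

```bash
python3 -m pendant '0.3 0.5 -0.1 0 -1;0.3 0.8 0 0 -1;0.3 0.8 0 0 -1;0.4 0.8 0 0 -1;0.4 0.8 0 0 -1;0.4 0.6 0 -0.015 -1;0.2 0.2 0 0 -1;0 0 0 0 -1'; python3 - <<'E'
from cart import *
goc(178,0,200)
E
```

```text
clock: 63.72
ee_pos: [663.8, -42.6, 293.1]
ee_rot: [-0.0, 0.666, 0.746, -0.0]
contact_force: [-0.2, 0.2, 0.2]
gripper_width: 0.1
gripper_force: 0.0
pos [663.8 -42.6 293.1] jaw 6.5 shift [-0.083  0.082  2.326] n 2.33 turn 0.0023836762119733143 F [-0.2  0.2  0.2] w 0.1
```

```bash
python3 -m pendant '-0.08 0.08 0.3 0 -1;0 0 0.5 0 -1;0 0 0.6 0 -1;0 0 0.5 0 -1;0 0 0.43 0 -1;0 0 0 0 -1;0 -0.1 0 0 -1;0 -0.15 0 0 -1;0 -0.15 0 0 -1;0 0 0 0 -1'; python3 - <<'E'
from cart import *
goc(145,0,200)
shot('scene','s17.png')
E
```

```text
clock: 64.97
ee_pos: [651.2, -48.4, 200.5]
ee_rot: [-0.0, 0.666, 0.746, 0.0]
contact_force: [0.2, 0.3, -0.1]
gripper_width: 0.1
gripper_force: 0.0
pos [651.2 -48.4 200.5] jaw 6.4 shift [ 0.025 -0.414  0.012] n 0.41 turn 0.0005784958729735637 F [ 0.2  0.3 -0.1] w 0.1
```

View pics/s17.png

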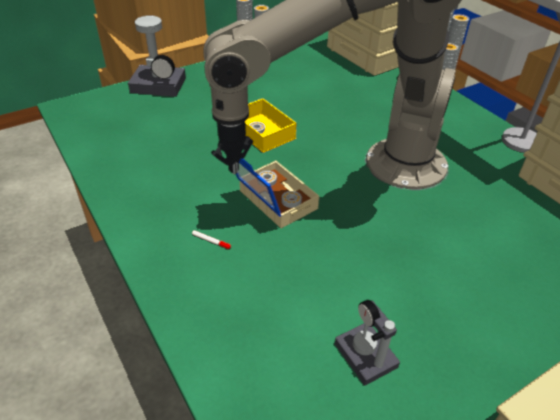

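Gripper (px 233,158) stands behind the lid; pushing slowly.

```bash
python3 -m pendant '0 -0.1 0 0 -1;0 -0.1 0 0 -1;0 -0.1 0 0 -1;0 -0.1 0 0 -1;0 -0.1 0 0 -1;0 -0.1 0 0 -1;0 -0.1 0 0 -1;0 -0.1 0 0 -1;0 -0.1 0 0 -1;0 -0.1 0 0 -1'; python3 -m pendant '0 -0.1 -0.03 0 -1;0 -0.1 -0.03 0 -1;0 -0.1 -0.04 0 -1;0 -0.1 -0.05 0 -1;0 -0.1 -0.05 0 -1;0 -0.1 -0.05 0 -1;0 -0.1 -0.05 0 -1'
```

```text
clock: 66.28
ee_pos: [611.5, -53.0, 200.1]
ee_rot: [-0.0, 0.666, 0.746, -0.0]
contact_force: [2.2, 0.0, 1.7]
gripper_width: -0.1
gripper_force: 1.2
clock: 67.15
ee_pos: [583.7, -56.1, 212.3]
ee_rot: [0.0, 0.666, 0.746, 0.0]
contact_force: [1.9, 0.1, -0.3]
gripper_width: -0.2
gripper_force: 0.8
```

```bash
python3 -m pendant '0 -0.14 -0.017 0 -1;0 -0.14 -0.017 0 -1;0 -0.14 -0.017 0 -1;0 -0.14 -0.017 0 -1;0 -0.147 0.032 0 -1;0 -0.147 0.032 0 -1;0 -0.147 0.032 0 -1;0 -0.147 0.032 0 -1;0 -0.147 0.032 0 -1'; python3 -m pendant '0 -0.137 0.061 0 -1;0 -0.137 0.061 0 -1;0 -0.137 0.061 0 -1;0 -0.137 0.061 0 -1;0 -0.137 0.061 0 -1;0 0 0 0 -1'; python3 - <<'E'
from cart import *
goc(14.2,0,196.5)
E
```

```text
clock: 68.28
ee_pos: [532.1, -61.9, 208.3]
ee_rot: [-0.0, 0.666, 0.746, -0.0]
contact_force: [1.0, -0.4, -1.0]
gripper_width: 0.3
gripper_force: 0.7
clock: 69.03
ee_pos: [504.7, -65.0, 196.0]
ee_rot: [-0.0, 0.666, 0.746, -0.0]
contact_force: [-0.4, -0.0, 0.9]
gripper_width: -0.0
gripper_force: 0.0
pos [504.7 -65.  196. ] jaw 6.4 shift [ 0.027  0.002 -0.012] n 0.03 turn 0.0005318925447909351 F [-0.4 -0.   0.9] w -0.0
```

```bash
python3 -m pendant '0 -0.122 0.088 0 -1;0 -0.122 0.088 0 -1;0 -0.122 0.088 0 -1'; python3 -m pendant '0 -0.122 0.088 0 -1;0 -0.122 0.088 0 -1'; python3 - <<'E'
from cart import *
c=shot('scene','s18.png')
f=cv2.cvtColor(c['frame'],cv2.COLOR_BGR2HSV); m=(f[...,0]>100)&(f[...,0]<130)&(f[...,1]>130)&(f[...,2]>60); m[:130]=0; m[:,:180]=0; m[260:]=0;m[:,340:]=0
for a,k in blobs(m,15): print(a,cv2.boundingRect(k))
a=np.array([np.cos(YAW),np.sin(YAW)])
for th in (1.57,1.2,1.0,.8,.6):
    print(th,[px(c,cp(74-s*np.cos(th)+8*np.sin(th),y,55+s*np.sin(th)+8*np.cos(th))).round().tolist() for s,y in((149,112),(149,-112),(170,35),(0,112))])
E
```

```text
clock: 69.4
ee_pos: [490.3, -66.7, 185.4]
ee_rot: [-0.0, 0.666, 0.746, -0.0]
contact_force: [-0.0, -0.1, 0.6]
gripper_width: 0.3
gripper_force: 0.6
clock: 69.65
ee_pos: [480.7, -67.8, 178.4]
ee_rot: [-0.0, 0.666, 0.746, -0.0]
contact_force: [1.6, 0.5, 1.0]
gripper_width: 0.3
gripper_force: 0.5
991 (238, 138, 71, 77)
1.57 [[280.0, 178.0], [234.0, 141.0], [263.0, 159.0], [279.0, 217.0]]
1.2 [[295.0, 173.0], [249.0, 136.0], [281.0, 153.0], [279.0, 217.0]]
1.0 [[302.0, 173.0], [256.0, 137.0], [289.0, 153.0], [280.0, 216.0]]
0.8 [[309.0, 174.0], [263.0, 138.0], [296.0, 155.0], [280.0, 216.0]]
0.6 [[313.0, 177.0], [268.0, 142.0], [301.0, 159.0], [280.0, 215.0]]
```

The lid follows (its far-corner column 309 matches 0.8 rad). Continue.

```bash
python3 -m pendant '0 -0.102 0.108 0 -1;0 -0.102 0.108 0 -1;0 -0.102 0.108 0 -1;0 -0.102 0.108 0 -1;0 -0.102 0.108 0 -1;0 -0.078 0.128 0 -1;0 -0.078 0.128 0 -1;0 -0.078 0.128 0 -1;0 -0.078 0.128 0 -1;0 -0.078 0.128 0 -1'; python3 -m pendant '0 -0.043 0.118 0 -1;0 -0.043 0.118 0 -1;0 -0.043 0.118 0 -1;0 -0.043 0.118 0 -1;0 -0.043 0.118 0 -1;0 -0.043 0.115 0 -1'; python3 - <<'E'
from cart import *
goc(-56.9,0,103.6)
E
```

```text
clock: 70.95
ee_pos: [445.1, -71.8, 131.1]
ee_rot: [0.0, 0.666, 0.746, 0.0]
contact_force: [1.6, 0.2, -0.3]
gripper_width: 0.1
gripper_force: 0.3
clock: 71.7
ee_pos: [435.0, -73.0, 103.0]
ee_rot: [0.0, 0.666, 0.746, 0.0]
contact_force: [-0.1, 0.1, 1.7]
gripper_width: 0.1
gripper_force: 0.3
pos [435. -73. 103.] jaw 6.5 shift [ 0.03  -0.023 -0.016] n 0.03 turn 0.0008101782393850953 F [-0.1  0.1  1.7] w 0.1
```

Now slowly to the rim (TCP about 74).

```bash
python3 -m pendant '0 -0.015 0.08 0 -1;0 -0.015 0.08 0 -1;0 -0.01 0.08 0 -1;0 -0.01 0.08 0 -1;0 -0.01 0.07 0 -1;0 -0.01 0.07 0 -1;0 0 0.06 0 -1;0 0 0.05 0 -1;0 0 0.04 0 -1;0 0 0.03 0 -1'; python3 -m pendant '0 0 0.02 0 -1;0 0 0.02 0 -1;0 0 0 0 -1'
```

```text
clock: 72.95
ee_pos: [432.2, -73.2, 77.6]
ee_rot: [0.0, 0.666, 0.746, -0.0]
contact_force: [-0.4, -0.0, -0.4]
gripper_width: 0.1
gripper_force: 0.3
clock: 73.32
ee_pos: [432.2, -73.2, 76.0]
ee_rot: [0.0, 0.666, 0.746, -0.0]
contact_force: [-0.4, 1.3, 0.5]
gripper_width: -0.1
gripper_force: 0.0
```

```bash
python3 -m pendant '0 0 0.02 0 -1;0 0 0.015 0 -1;0 0 0 0 -1'; python3 -m pendant '0 0 0.015 0 -1;0 0 0.01 0 -1;0 0 0 0 -1';  python3 -m pendant '0 0 0.01 0 -1;0 0 0 0 -1'
```

```text
clock: 73.7
ee_pos: [432.2, -73.3, 74.6]
ee_rot: [-0.0, 0.666, 0.746, -0.0]
contact_force: [-0.8, -0.7, 0.9]
gripper_width: -0.3
gripper_force: 0.0
clock: 74.08
ee_pos: [432.3, -73.3, 74.3]
ee_rot: [-0.0, 0.666, 0.746, 0.0]
contact_force: [-7.5, 1.8, 31.3]
gripper_width: -0.2
gripper_force: 15.8
clock: 74.32
ee_pos: [432.4, -73.3, 74.1]
ee_rot: [-0.0, 0.666, 0.746, 0.001]
contact_force: [-11.7, 2.6, 45.1]
gripper_width: -0.4
gripper_force: 22.2
```

```bash
python3 -m pendant '0 0 -0.04 0 -1;0 0 -0.2 0 -1;0 0 -0.6 0 -1;0 0 -0.8 0 -1;-0.5 0 -0.8 0 -1;-0.8 0 -0.8 0 -1;-0.9 0 -0.6 0 -1;-0.9 0 0 0 -1;-0.5 0 0 0 -1;0 0 0 0 -1'; python3 - <<'E'
from cart import *
c=shot('wrist','w20.png')
for y in(112,-112): print([px(c,cp(x,y,63)).round().tolist() for x in(-75,74)])
E
```

```text
clock: 75.58
ee_pos: [448.0, -217.8, 227.1]
ee_rot: [0.0, 0.667, 0.745, -0.0]
contact_force: [-0.6, -0.7, -0.8]
gripper_width: 0.5
gripper_force: 0.0
[[259.0, -136.0], [459.0, -137.0]]
[[265.0, 164.0], [415.0, 163.0]]
```

View pics/w20.png

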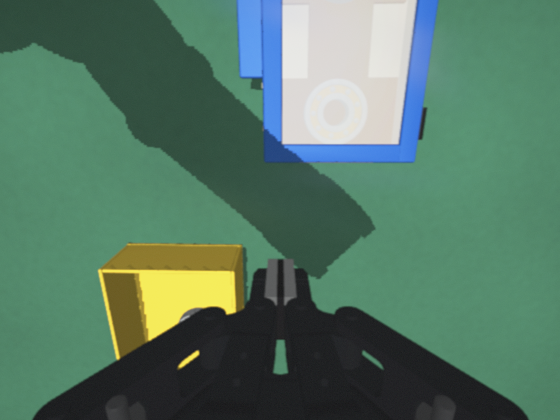

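The lid's near corners are at (265,161) and (414,161). A shut lid is predicted at (265,164) and (415,163), so it is fully shut.

```bash
python3 -c "
from rig import job
print(job.finish_job())"
```

```text
the job is handed in; nothing more can be done
None
```

The two wide bearings, the separator sheet and the two narrow bearings (one had been knocked aside and was found again) are packed in the order asked, the lid is fully shut (the last picture agrees), and the job was handed in at about 76 s.

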